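# Make up the drug-round kit and the counting kit

### The job

Make up two kits from the stock on the worktop. The drug-round kit goes in the grey caddy: stand the white tablet bottle in its wide cup and the column of paper dose cups in its narrow cup, and lay the black marker in its pen rest. The counting kit goes on the teal counting tray: lay the counting spatula across the tray's two side walls, in front of the lid, and stand the amber vial on the tray floor; the vial is open, so keep it upright, and leave the amber jar and the blister card where they are.

Things in the scene. Friction and masses are not known exactly. Their poses are not given: they have to be found in the camera images.
- caddy: Grey moulded caddy, fixed, 156 (x) x 232 (y) mm with its lugs. Origin: centre of its underside; x away from its front, y left, z up. Cups at x +30: wide one y +50, bore 62 mm; narrow one y -50, bore 51; plate top at z 6, cup rims at z 26, mouths flared 4 mm. Pen rest: two saddles at x -48, y +-45, floor z 13, 22 mm wide, cheeks flaring to 36 at z 25; a pen lies along y in both.
- count_tray: Teal counting tray, fixed, 172 (x) x 134 (y) mm. Origin: underside centre; x to its back, y left. Open floor z 18, x -80 to +38, y +-60. Side walls along x at y +-64, tops z 32; the right one is level only for x over -29 and slopes down before it. Cross wall x +38 to +45, top z 35; closed lid, z 37, behind. Spatula along y on both side walls at about x -5 leaves floor at x -52 for the vial.
- tablet_bottle: White tablet bottle with white ribbed cap, about 60 g, standing in the front row with the vial and the cups. Body 48 mm diameter up to z 70, 88 mm tall in all, cap 39 mm wide. Origin: centre of its underside, z up. The other white bottles (a clearly smaller one and a blue-capped one, both left of that row) are fixed and not stock.
- cup_stack: Column of nested pale paper dose cups, mouths down, standing: 38 mm at the widest, gripped as a 36 mm cylinder, 100 mm tall, 40 g. Origin: centre of its underside, z up.
- marker: Black marker pen lying flat, 136 mm long (along its y), 12 mm wide and 12-14 mm high, 20 g, does not roll. Origin: under its middle, z up.
- spatula: Counting spatula lying flat: thin steel blade half and white handle half, 208 mm long along its y, 18 wide, 9 high, about 50 g. Origin: under its middle, at the level of the handle's underside; handle toward +y (9 mm thick, y -4 to +104), blade toward -y (3 mm thick, 3 mm off the surface). It balances at about y +30.
- vial: Open amber vial part filled with tablets, standing: 35 mm diameter, 82 mm tall, about 45 g. Origin: centre of its underside, z up.
- amber_jar: Bystander: wide amber jar with white lid, 68 mm diameter, 92 mm tall, right of the work. Leave it. Origin: centre of its underside.
- blister_card: Bystander: silver blister card, 135 x 75 x 7 mm, lying flat at the front left. Leave it. Origin: centre of its underside.

How it is judged:
By the outcome, as a careful person would: the job done as asked, in the order asked, and still so for the second after the job is handed in, with the robot touching nothing.
It also fails if it takes over 128 s, if anything falls off the work surface, if the arm or the gripper's body presses on something with over 40 N, if the wrist force passes 120 N, or if a joint passes its speed limit or range.

### The arm

A 6-joint arm with a two-finger parallel gripper is mounted at the origin on a cart in front of the work surface, level with it; the furniture and walls round the work are solid. World frame = base frame: x ahead of the robot, y to its left, z up, the work surface at z = 0. Lengths are in m, angles in rad, forces in N, time in s.
With the tool pointing down it reaches from about 0.225 to 0.875 m from the base axis. Payload 3.4 kg.
Tool frame: the origin (TCP) lies on the centre line of the jaws, within the pads' length; the fingertips stand 19 mm ahead of it and the grasp point (between the pads) is the TCP (nose_length is the distance from the TCP to the fingertips, in m); z points along the fingers, y is the direction in which the jaws open and shut (so a half turn about z gives the same grasp; the last joint's range is limited). The gripper opens to 85 mm and grips with 20 to 120 N. Pads are 22 mm wide; open, the fingers measure 114 mm over their backs; the gripper's body (76 mm by 85 mm) begins 54 mm behind the grasp point. The pads swing forward as they close: fully open they stand 13 mm farther back than shut.
Start: joints at [1.093, 0.276, 1.505, -0, 1.361, -0.121], TCP at [0.201, 0.539, 0.219] pointing down, gripper open.
Joint ranges: [-2.89, 2.89], [-0.75, 2.08], [0.22, 2.7], [-1.18, 4.32], [0.11, 2.71], [-2.7, 2.7]. Speed limits (rad/s): [2.57, 2.57, 3.14, 3.14, 3.14, 3.14].

### API

Orientations are given as a unit quaternion [w, x, y, z].
In Python, from rig import * gives the robot as it stands.
- The arm moves only by the shell command python3 -m jog 'ROWS' [OPENING] [FORCE]. ROWS is JSON, one flat list of numbers, 6 for each row, row after row: the shift along the tool's x, y, z in mm, then the turn, a rotation vector about the tool's x, y, z in degrees. In form: [tx, ty, tz, wx, wy, wz, tx, ty, tz, wx, wy, wz, ...]. A call has 1 to 10 rows; each row is the pose to reach, as a shift and turn from the pose commanded when the call began, along the tool's axes at that moment; what a row does not reach only later rows make up. A row lasts 1/8 s, in which the tool goes at most 62.5 mm and 10.7 degrees, less where a joint would pass 70% of its speed; a pose out of reach is approached as far as the arm can. A call with a gripper value outside its range is refused whole. OPENING is the closure, from 0 (fully open) to 1 (shut), set as the call begins (- or left out, the last holds). The fingers move at their own pace and stop on an object; FORCE is the grip in N (left out, the last holds). Time passes only in rows, so rows that repeat a pose let the fingers close. It gives the time, the measured TCP pose, the force and the opening at its end, in the units of the state.
- get_state(): the state, without advancing time (a new reading comes with each control period).
- get_image(name): name is "scene" or "top" or "wrist"; returns a dict with "frame" (480x640x3 uint8, red, green, blue), "camera_matrix" (3x3 intrinsics, pixels), "k1" (the pictures are not rectified: a ray, as slopes to the right and down, at radius r is drawn at 1 + k1 r^2 times it, then the intrinsics apply), "rvec" (rotation vector, rad) and "tvec" (3), from world to camera coordinates, as OpenCV has them. Camera axes: x right, y down, z forward; pixel columns grow to the right and rows downward; lengths in m; the calibration is good to about 2 mm. A picture is of the moment at which its call begins. There is no depth.
- sign_off(): hands the job in, once; it reports no verdict.
The state is a dict: "clock": time; "qpos": joint angles; "qd": joint speeds; "effort": joint torques, N m; "position": TCP position; "ee_rot": TCP orientation; "contact_force": force on the tool from outside, world axes, zero at the start; "moment": the same for the moment, N m; "width": finger opening in m.
Only numpy, scipy, OpenCV 4.12 (cv2) and the standard library are available. Lean on these libraries where they do the work, as an engineer would, in place of code of your own. Each camera call takes 0.05 s, during which the arm holds its last target.

## Working session

There is one attempt and no reset: what is moved stays moved. The work goes in short steps, Python scripts to look and compute and a shell command to move; the robot and the scene stay as the last step left them, time stands still between calls to the robot, and variables do not carry over. Pictures are saved under pics/ and viewed, and the job is handed in when it is done.

```bash
ls; mkdir -p pics
cat > h.py <<'E'
import numpy as np,cv2
from rig import *
E
python3 - <<'E'
from h import *
for n in ["scene","top","wrist"]:
    im=get_image(n); cv2.imwrite(f"pics/{n}0.png",im["frame"][:,:,::-1])
    np.save(f"pics/{n}0.npy",im,allow_pickle=True)
    R=cv2.Rodrigues(np.array(im["rvec"]))[0]; print(n,im["camera_matrix"],im["k1"],-R.T@np.array(im["tvec"]).ravel(),R[2])
print(get_state())
E
```

```text
pics
scene [[619.5153182    0.         317.90613556]
 [  0.         619.5153182  238.46555449]
 [  0.           0.           1.        ]] 0.03391990606566022 [-0.2195593  -0.96472544  1.16773992] [ 0.44546986  0.55713773 -0.70082391]
top [[619.60650171   0.         328.10079823]
 [  0.         619.60650171 239.65017485]
 [  0.           0.           1.        ]] 0.04374236118185644 [-0.37248384  0.20422699  1.65635965] [ 0.48513605 -0.14613173 -0.86214183]
wrist [[333.63423783   0.         320.49287538]
 [  0.         333.63423783 235.83097485]
 [  0.           0.           1.        ]] -0.049261806759023245 [0.13584874 0.56256581 0.37315107] [ 0.25550491 -0.09692023 -0.96193748]
{'clock': 0.15, 'qpos': array([ 1.09301426e+00,  2.76481210e-01,  1.50584487e+00,  8.11467051e-07,
        1.36070525e+00, -1.21036950e-01]), 'qd': array([ 0.00023152, -0.00117586, -0.00462653,  0.00148824, -0.00073146,
       -0.00011632]), 'effort': array([ 2.09672871e-03, -4.17147017e+01, -2.46032202e+01, -3.16295482e-04,
        7.76051165e-03, -8.95981316e-06]), 'position': array([0.20063857, 0.5384188 , 0.21801947]), 'ee_rot': array([-2.12552790e-04,  1.77428227e-01,  9.84133480e-01, -6.87220176e-04]), 'contact_force': array([-0.56529692, -0.62396981,  0.59767384]), 'moment': array([ 0.01733927, -0.0377365 , -0.02616972]), 'width': 0.08530912326077254}
```

View pics/top0.png

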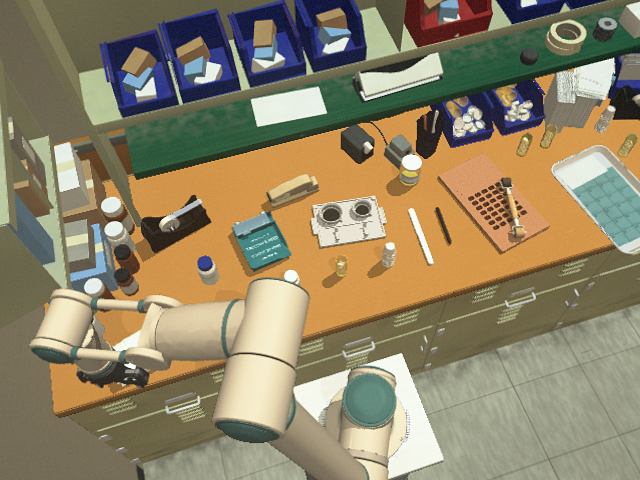

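View pics/scene0.png

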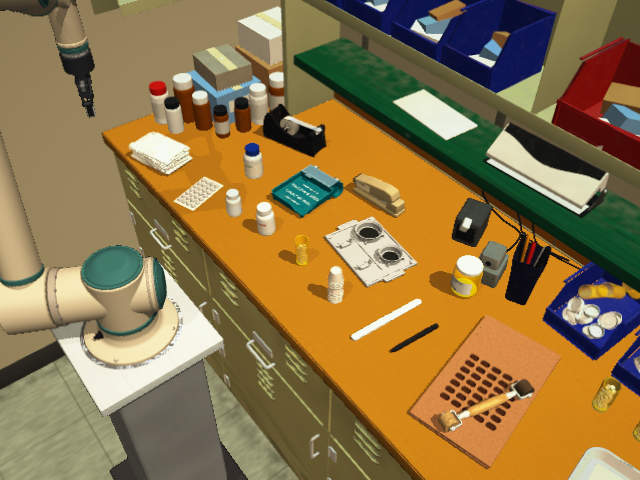

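View pics/wrist0.png

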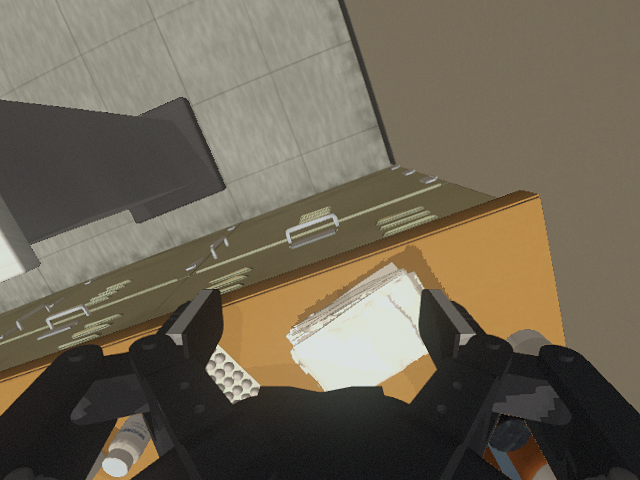

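The scene view shows the front row: small bottle (234,203), tablet bottle (265,218), vial (302,250), cups (336,285), spatula (386,319), marker (414,338), caddy (370,250) and tray (308,190). I'll zoom in to measure them.

```bash
cat > h.py <<'E'
import numpy as np,cv2
from rig import *
def load(n): return np.load(n,allow_pickle=True).item()
def pose(im): 
    R=cv2.Rodrigues(np.array(im["rvec"],float))[0]; t=np.array(im["tvec"],float).ravel(); return R,t
def ray(im,uv):
    K=np.array(im["camera_matrix"]);k=float(im["k1"])
    p=cv2.undistortPoints(np.array([[uv]],float),K,np.array([k,0,0,0,0.]))[0,0]
    R,t=pose(im); return -R.T@t, R.T@np.array([p[0],p[1],1])
def onz(im,uv,z):
    c,d=ray(im,uv); return c+d*(z-c[2])/d[2]
def proj(im,P):
    return cv2.projectPoints(np.atleast_2d(np.array(P,float)),np.array(im["rvec"],float),np.array(im["tvec"],float),np.array(im["camera_matrix"]),np.array([float(im["k1"]),0,0,0,0]))[0][:,0]
def tri(ims,uvs):
    A=np.zeros((3,3));b=np.zeros(3)
    for im,uv in zip(ims,uvs):
        c,d=ray(im,uv);d=d/np.linalg.norm(d);M=np.eye(3)-np.outer(d,d);A+=M;b+=M@c
    return np.linalg.solve(A,b)
def crop(im,x0,y0,w,h,name,s=4):
    f=im["frame"][y0:y0+h,x0:x0+w,::-1]; cv2.imwrite(name,cv2.resize(f,None,fx=s,fy=s,interpolation=cv2.INTER_CUBIC))
E
python3 - <<'E'
from h import *
s=load("pics/scene0.npy");t=load("pics/top0.npy")
crop(s,210,155,200,150,"pics/s_a.png")
crop(s,310,250,160,120,"pics/s_b.png",5)
crop(t,225,180,160,120,"pics/t_a.png",5)
crop(t,330,180,160,120,"pics/t_b.png",5)
E
```

```text
(no output)
```

View pics/s_a.png

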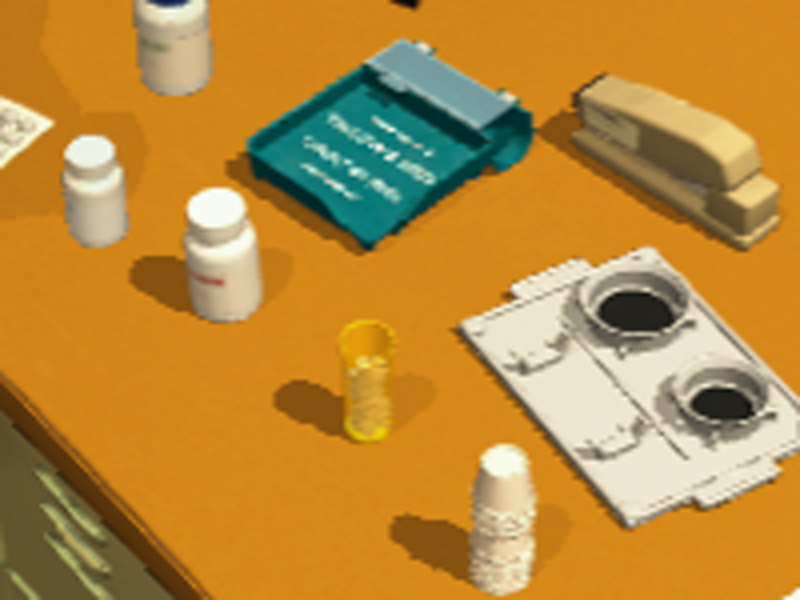

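View pics/s_b.png

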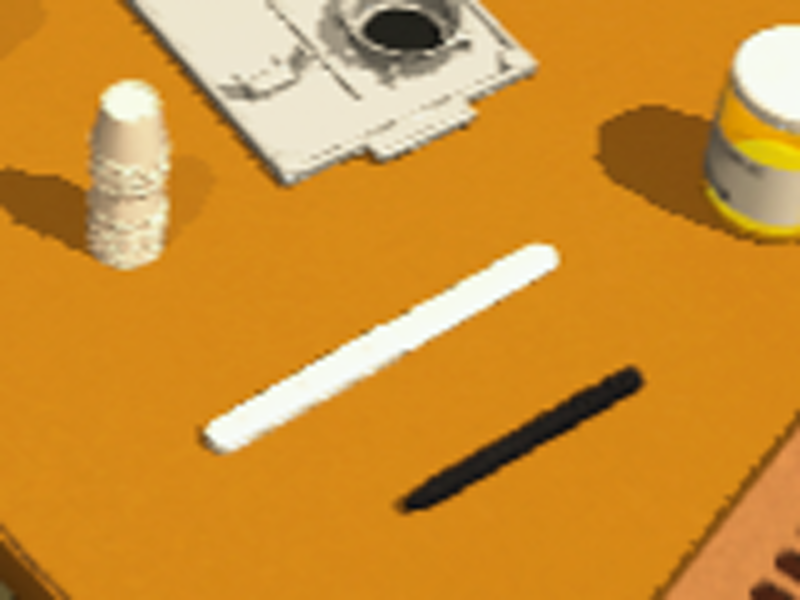

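View pics/t_a.png

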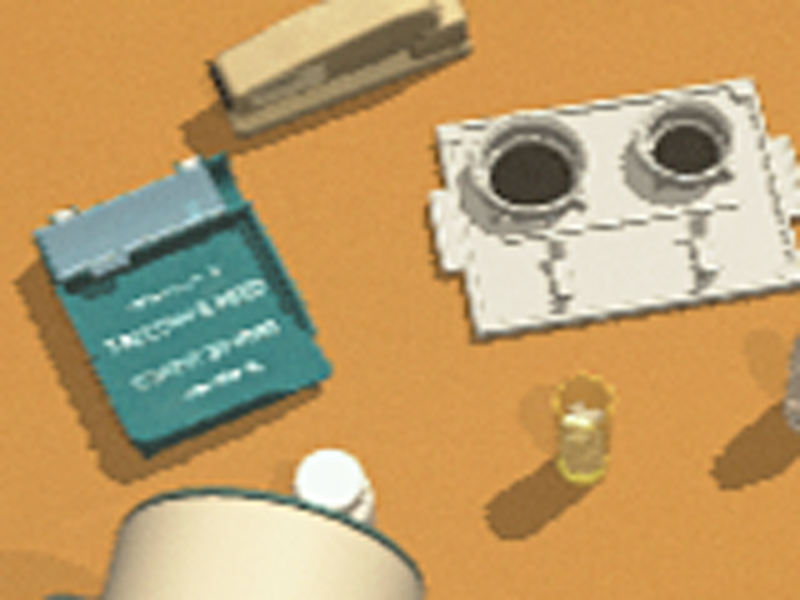

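View pics/t_b.png

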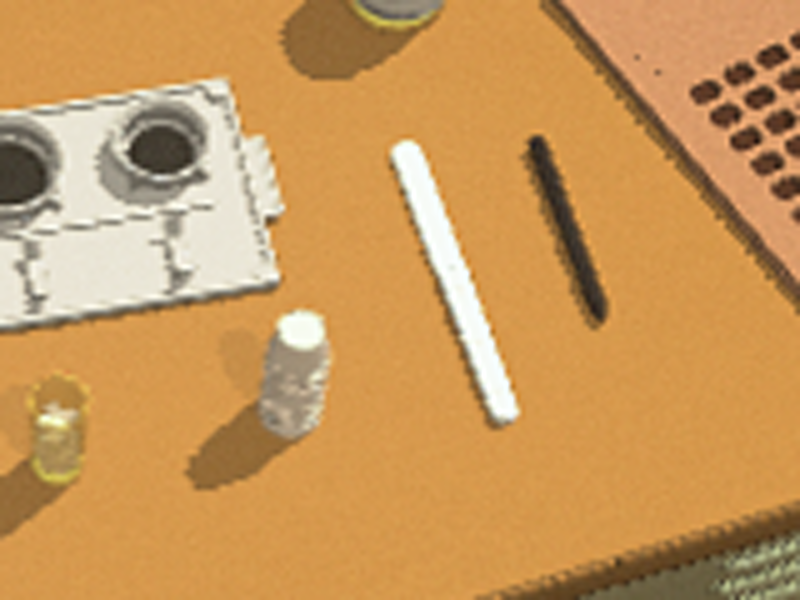

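Run:
```python
from h import *
np.set_printoptions(precision=4,suppress=True)
s=load("pics/scene0.npy");t=load("pics/top0.npy")
sa=lambda x,y:(210+(x+.5)/4-.5,155+(y+.5)/4-.5)
sb=lambda x,y:(310+(x+.5)/5-.5,250+(y+.5)/5-.5)
ta=lambda x,y:(225+(x+.5)/5-.5,180+(y+.5)/5-.5)
tb=lambda x,y:(330+(x+.5)/5-.5,180+(y+.5)/5-.5)
def rep(n,a,b,z):
    print(n,"S",onz(s,a,z)[:2] if a else "", "T",onz(t,b,z)[:2] if b else "", "tri",tri([s,t],[a,b]) if a and b else "")
rep("bottle",sa(216,206),ta(332,482),.088)
rep("vial",sa(367,338),ta(583,392),.082)
rep("cups",sa(504,458),tb(302,330),.1)
rep("sp near",sb(213,437),tb(505,420),.009)
rep("sp far",sb(550,253),tb(403,144),.009)
rep("mk near",sb(405,505),tb(600,320),.010)
rep("mk far",sb(640,374),tb(537,138),.010)
rep("cad wide",sa(632,300),ta(532,165),.026)
rep("cad narrow",sa(720,392),ta(683,145),.026)
rep("cad FL",sa(462,325),ta(480,337),.006)
rep("cad BL",sa(650,250),ta(437,127),.006)
rep("cad BR",None,ta(752,80),.006)
rep("cad FR",sa(630,523),tb(278,285),.006)
rep("tray FL",sa(248,145),ta(148,447),.018)
rep("tray FR",sa(370,245),ta(330,375),.018)
```

```text
bottle S [0.4292 0.076 ] T [0.4286 0.075 ] tri [0.4284 0.075  0.089 ]
vial S [ 0.4365 -0.0781] T [ 0.443 -0.08 ] tri [ 0.4385 -0.0791  0.0843]
cups S [ 0.4285 -0.2218] T [ 0.4289 -0.2238] tri [ 0.4276 -0.2232  0.102 ]
sp near S [ 0.3794 -0.3454] T [ 0.3796 -0.3426] tri [ 0.381  -0.3437  0.0058]
sp far S [ 0.5796 -0.3624] T [ 0.5834 -0.3575] tri [ 0.5853 -0.3591  0.003 ]
mk near S [ 0.4227 -0.4276] T [ 0.4256 -0.424 ] tri [ 0.4265 -0.4254  0.0056]
mk far S [ 0.56   -0.4409] T [ 0.5608 -0.4392] tri [ 0.5617 -0.44    0.008 ]
cad wide S [ 0.6319 -0.112 ] T [ 0.6357 -0.1106] tri [ 0.6348 -0.1106  0.0246]
cad narrow S [ 0.6197 -0.211 ] T [ 0.6206 -0.2054] tri [ 0.6242 -0.2069  0.0199]
cad FL S [ 0.5404 -0.0453] T [ 0.5384 -0.0457] tri [ 0.5392 -0.0458  0.0063]
cad BL S [ 0.69   -0.0671] T [ 0.6944 -0.0656] tri [ 0.6933 -0.0655  0.0047]
cad BR S  T [ 0.6662 -0.2691] tri 
cad FR S [ 0.5126 -0.2468] T [ 0.512  -0.2468] tri [ 0.5122 -0.2469  0.006 ]
tray FL S [0.5269 0.1837] T [0.5209 0.1673] tri [0.5146 0.1674 0.0336]
tray FR S [0.5318 0.0455] T [0.5346 0.0504] tri [0.5361 0.0501 0.0132]
```

Both views agree to a few mm. I'll add a helper that turns a world target into tool-frame shifts, then move above the tray and caddy for a wrist look on the way.

```bash
cat >> h.py <<'E'
from scipy.spatial.transform import Rotation as Ro
def toolR(st=None):
    q=np.array((st or get_state())["ee_rot"]); return Ro.from_quat([q[1],q[2],q[3],q[0]])
def rel(p,jaw=None):
    """shift (mm) and rotvec (deg) in tool axes to world point p, tool down with jaw angle (deg)"""
    st=get_state(); R=toolR(st); d=R.inv().apply(np.array(p)-st["position"])*1000
    y=R.apply([0,1,0]); cur=np.degrees(np.arctan2(y[1],y[0]))
    if jaw is None: jaw=cur
    jaw=cur+((jaw-cur+90)%180-90)
    a=np.radians(jaw); Y=np.array([np.cos(a),np.sin(a),0]);Z=np.array([0,0,-1.]);X=np.cross(Y,Z)
    T=Ro.from_matrix(np.c_[X,Y,Z]); w=np.degrees((R.inv()*T).as_rotvec())
    print("t=%.2f pos"%st["clock"],np.round(st["position"],4),"jaw %.1f"%cur,"w %.4f"%st["width"],"F",np.round(st["contact_force"],1))
    print("shift mm",np.round(d,1),"rot deg",np.round(w,2))
def snap(n,name):
    im=get_image(n); cv2.imwrite(f"pics/{name}.png",im["frame"][:,:,::-1]); np.save(f"pics/{name}.npy",im,allow_pickle=True); return im
E
python3 - <<'E'
from h import *
rel([.50,.05,.30],69.5)
E
```

```text
t=0.15 pos [0.2006 0.5384 0.218 ] jaw 69.6 w 0.0853 F [-0.6 -0.6  0.6]
shift mm [-451.1 -353.2  -81.6] rot deg [-0.08 -0.01  0.06]
```

```bash
python3 -m jog '[-50,-40,-80,0,0,0, -100,-80,-80,0,0,0, -150,-120,-80,0,0,0, -200,-160,-80,0,0,0, -250,-200,-80,0,0,0, -300,-240,-80,0,0,0, -350,-280,-80,0,0,0, -400,-315,-80,0,0,0, -450,-353,-80,0,0,0, -450,-353,-80,0,0,0]' 0 40
python3 - <<'E'
from h import *
snap("wrist","w1");snap("top","t1");rel([.50,.05,.30],69.5)
E
```

```text
clock: 1.4
position: [0.5003, 0.0481, 0.2982]
ee_rot: [-0.0, 0.179, 0.984, -0.0]
contact_force: [-0.8, 1.0, -0.1]
width: 0.0854
t=1.50 pos [0.5011 0.0475 0.2978] jaw 69.3 w 0.0850 F [ 0.2  0.8 -0.4]
shift mm [ 1.9  2.  -2.2] rot deg [-0.09  0.01 -0.22]
```

View pics/w1.png

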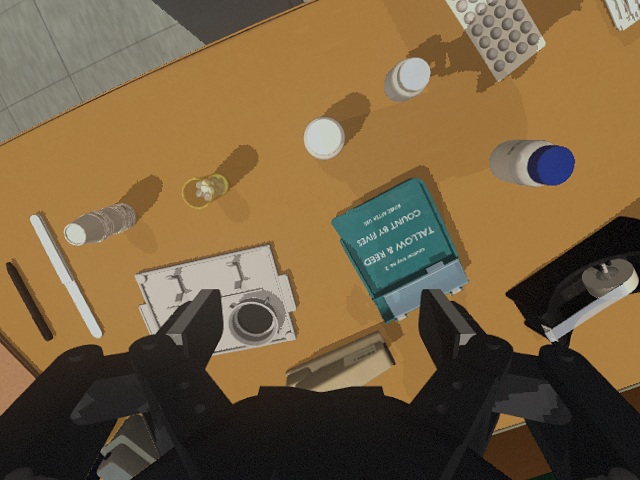

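The wrist view shows everything: bottle cap (324,138), vial (205,190), cups (100,225), tray corners, the caddy's wide cup (254,316), spatula (65,275) and marker (29,300). Zooming in for the points.

Run:
```python
from h import *
w=load("pics/w1.npy")
crop(w,325,170,150,160,"pics/w1_tray.png",3.75)
crop(w,130,235,180,125,"pics/w1_cad.png",4.4)
crop(w,0,200,130,150,"pics/w1_sp.png",4)
```

```text
(no output)
```

View pics/w1_tray.png

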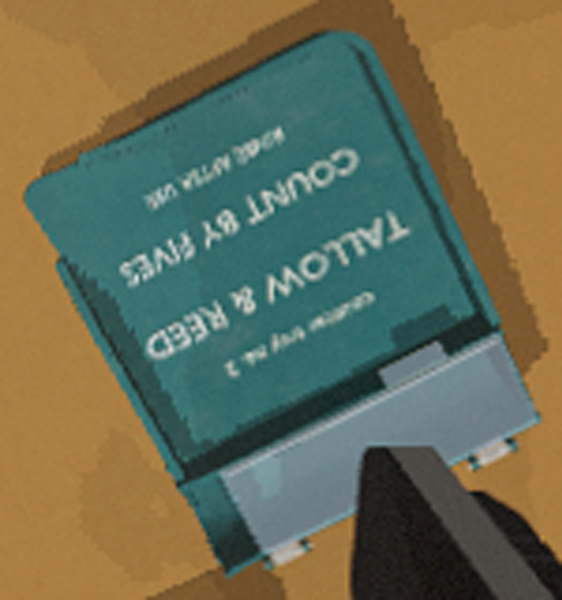

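View pics/w1_cad.png

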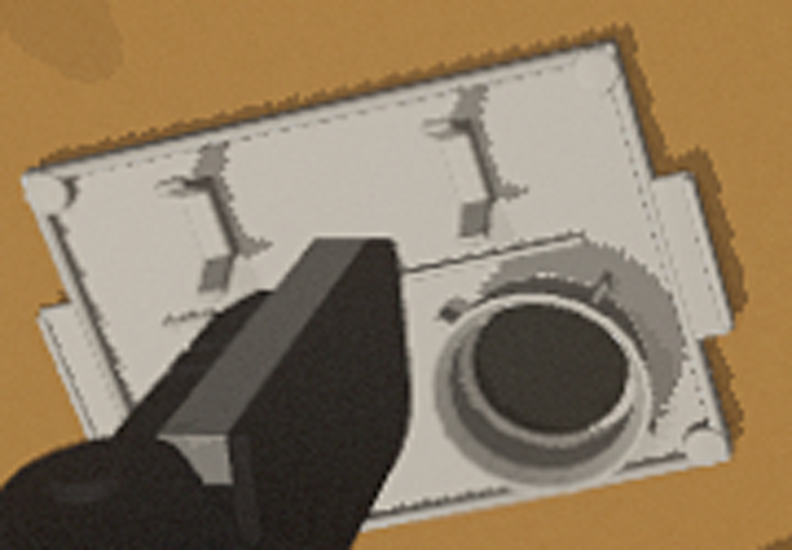

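View pics/w1_sp.png

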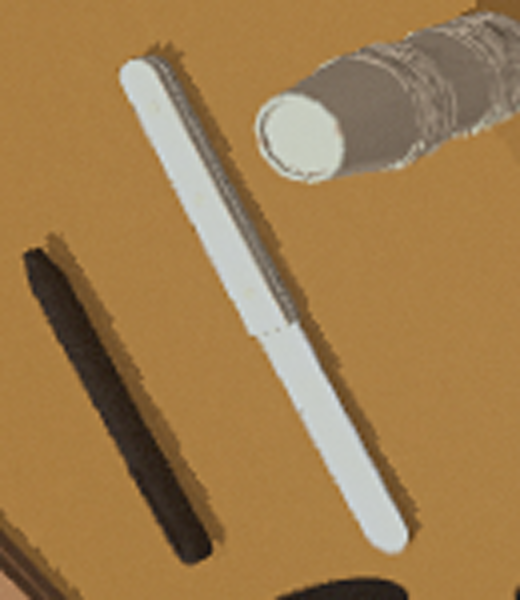

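Run:
```python
from h import *
np.set_printoptions(precision=4,suppress=True)
w=load("pics/w1.npy");s=load("pics/scene0.npy");t=load("pics/top0.npy")
wt=lambda x,y:(325+(x+.5)/3.75-.5,170+(y+.5)/3.75-.5)
wc=lambda x,y:(130+(x+.5)/4.4-.5,235+(y+.5)/4.4-.5)
ws=lambda x,y:((x+.5)/4-.5,200+(y+.5)/4-.5)
def line(n,a,b,z):
    p,q=onz(w,a,z),onz(w,b,z); d=q-p; print(n,p[:2],q[:2],"ang %.1f"%np.degrees(np.arctan2(d[1],d[0])),"len %.4f"%np.linalg.norm(d))
    return p,q
line("L wall",wt(392,85),wt(500,328),.032)
line("R wall",wt(62,260),wt(180,480),.032)
line("lid front",wt(222,468),wt(497,338),.037)
line("lid back",wt(262,558),wt(540,418),.037)
line("front z18",wt(75,165),wt(320,38),.018)
line("cad front",wc(25,178),wc(612,45),.006)
line("cad left",wc(612,45),wc(730,455),.006)
print("wide rim",onz(w,wc(547,378),.026)[:2])
print("saddles (mid bottoms)",onz(w,wc(220,222),.013)[:2],onz(w,wc(478,170),.013)[:2])
line("spat",ws(133,65),ws(395,545),.005)
line("mark",ws(32,252),ws(200,555),.010)
print("balance-ish step",onz(w,ws(273,327),.006)[:2])
print("bottle",onz(w,(324,138),.088)[:2],"cup",onz(w,ws(300,137),.1)[:2],"vial",onz(w,(205,187),.082)[:2])
```

```text
L wall [0.5423 0.1799] [0.6408 0.1932] ang 7.7 len 0.0993
R wall [0.5612 0.054 ] [0.6567 0.0665] ang 7.4 len 0.0963
lid front [0.655  0.0824] [0.6416 0.1898] ang 97.1 len 0.1082
lid back [0.6957 0.0854] [0.6775 0.1972] ang 99.2 len 0.1133
front z18 [0.5339 0.0696] [0.5213 0.1643] ang 97.6 len 0.0956
cad front [ 0.515  -0.2481] [ 0.5412 -0.0454] ang 82.6 len 0.2044
cad left [ 0.5412 -0.0454] [ 0.6937 -0.0659] ang -7.6 len 0.1539
wide rim [ 0.6344 -0.1053]
saddles (mid bottoms) [ 0.5503 -0.1889] [ 0.5633 -0.1009]
spat [ 0.3823 -0.3475] [ 0.5851 -0.358 ] ang -3.0 len 0.2031
mark [ 0.4285 -0.4226] [ 0.5606 -0.4334] ang -4.7 len 0.1326
balance-ish step [ 0.4877 -0.3522]
bottle [0.4335 0.0769] cup [ 0.4295 -0.2229] vial [ 0.4357 -0.0659]
```

Run:
```python
from h import *
rel([.68,-.16,.27],90)
```

```text
t=1.50 pos [0.5011 0.0475 0.2978] jaw 69.3 w 0.0850 F [ 0.2  0.8 -0.4]
shift mm [-240.7 -130.7   28.1] rot deg [ -0.09  -0.   -20.72]
```

```bash
python3 -m jog '[-50,-25,0,0,0,-5, -100,-50,0,0,0,-10, -150,-80,0,0,0,-15, -200,-110,10,0,0,-20, -240,-130,20,0,0,-21, -240,-130,20,0,0,-21, -240,-130,20,0,0,-21]'
python3 - <<'E'
from h import *
w=snap("wrist","w2");rel([.43,.0755,.2],90)
E
```

```text
clock: 2.38
position: [0.6781, -0.1534, 0.2784]
ee_rot: [-0.001, -0.005, 1.0, 0.001]
contact_force: [0.1, 0.2, 0.1]
width: 0.0855
t=2.42 pos [ 0.6781 -0.1531  0.2792] jaw 90.6 w 0.0857 F [ 0.1  0.7 -0.2]
shift mm [245.6 231.2  79.4] rot deg [ 0.05 -0.02  0.62]
```

View pics/w2.png

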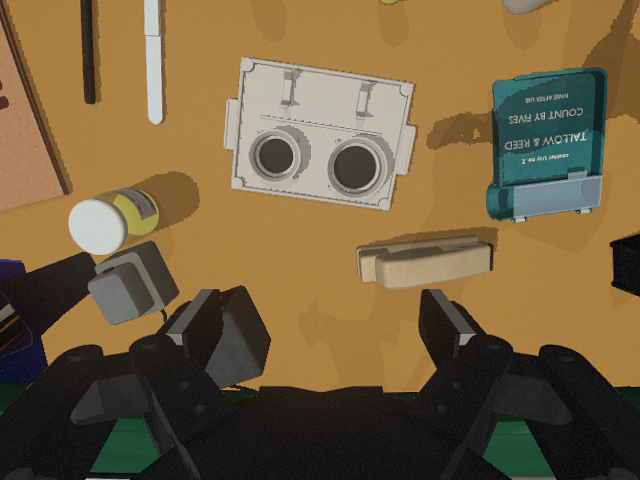

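Caddy (corners (241,58), (413,83), (233,188), (390,209)) and tray are both fully visible. Zooming in.

Run:
```python
from h import *
w=load("pics/w2.npy")
crop(w,220,45,200,170,"pics/w2_c.png",3.5)
crop(w,480,55,140,175,"pics/w2_t.png",3.4)
```

```text
(no output)
```

View pics/w2_c.png

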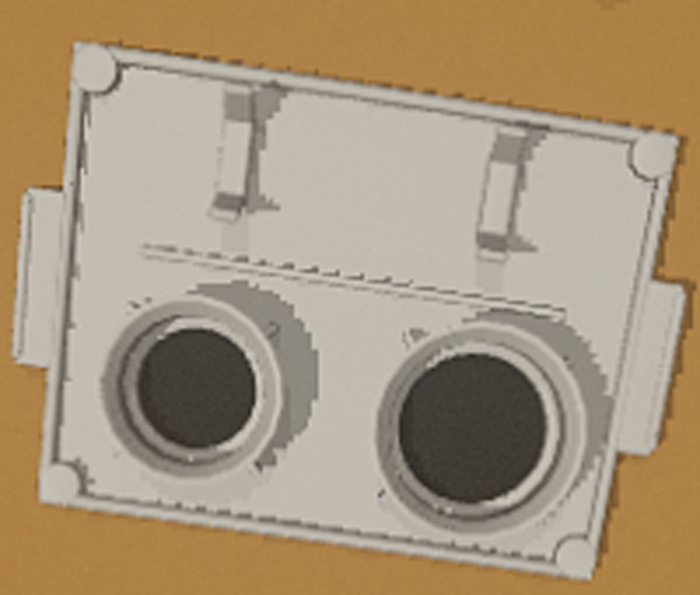

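View pics/w2_t.png

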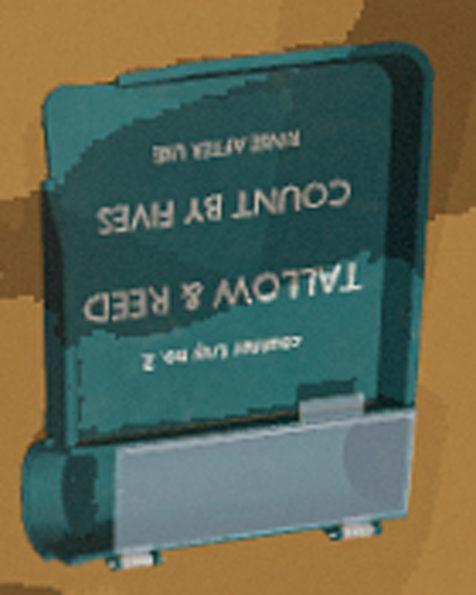

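Run:
```python
from h import *
np.set_printoptions(precision=4,suppress=True)
w=load("pics/w2.npy")
c=lambda x,y:(220+(x+.5)/3.5-.5,45+(y+.5)/3.5-.5)
t=lambda x,y:(480+(x+.5)/3.4-.5,55+(y+.5)/3.4-.5)
P=[onz(w,c(*q),.006)[:2] for q in [(75,42),(678,135),(590,578),(40,500)]]
print(P); cen=np.mean(P,0); print("cen",cen)
for a,b in [(0,1),(3,2)]: d=P[b]-P[a]; print("y ang",np.degrees(np.arctan2(d[1],d[0])),np.linalg.norm(d))
yw=np.radians(-7.6); X=np.array([np.cos(yw),np.sin(yw)]);Y=np.array([-X[1],X[0]])
def loc(p): return np.array([(p-cen)@X,(p-cen)@Y])
for n,q,z in [("nd",(197,388),.006),("nd0",(197,388),.0),("wd",(473,428),.006),("sadR",(233,160),.013),("sadL",(498,195),.013)]:
    p=onz(w,c(*q),z)[:2]; print(n,p,loc(p))
for n,q in [("wide",(30,50)),("narrow",(30,-50)),("pen",(-48,0))]:
    print(n, cen+X*q[0]/1e3+Y*q[1]/1e3)
f=w["frame"][:,:,::-1]; g=cv2.cvtColor(f,cv2.COLOR_BGR2GRAY)
m=(g<75).astype(np.uint8); m[:, :230]=0;m[:,400:]=0;m[:130]=0;m[200:]=0
for k in cv2.findContours(m,cv2.RETR_EXTERNAL,cv2.CHAIN_APPROX_NONE)[0]:
    if len(k)>40:
        e=cv2.fitEllipse(k); print(e,[onz(w,e[0],z)[:2] for z in (0,.006)])
# tray
Q=[onz(w,t(*q),z)[:2] for q,z in [((48,185),.032),((62,445),.035),((432,90),.032),((413,410),.036),((115,85),.018),((370,45),.03),((45,100),.018)]]
print("tray",np.array(Q))
yt=np.radians(7.5);Xt=np.array([np.cos(yt),np.sin(yt)]);Yt=np.array([-Xt[1],Xt[0]])
tc=np.array([.607,.1243])
for q in Q: print(((q-tc)@Xt*1e3).round(1),((q-tc)@Yt*1e3).round(1))
print("sp far end",onz(w,(156,121),.006)[:2], "mk far",onz(w,(90,101),.01)[:2])
```

```text
[array([ 0.5123, -0.2481]), array([ 0.5393, -0.0436]), array([ 0.6938, -0.0645]), array([ 0.6666, -0.2682])]
cen [ 0.603  -0.1561]
y ang 82.47018031242482 0.20632763391070907
y ang 82.39919255176498 0.20548635277661279
nd [ 0.6261 -0.2095] [ 0.0299 -0.0499]
nd0 [ 0.6263 -0.2103] [ 0.0303 -0.0506]
wd [ 0.6392 -0.1103] [0.0298 0.0502]
sadR [ 0.5505 -0.1949] [-0.0469 -0.0453]
sadL [ 0.5607 -0.1053] [-0.0487  0.0448]
wide [ 0.6394 -0.1105]
narrow [ 0.6261 -0.2097]
pen [ 0.5554 -0.1498]
((354.2991943359375, 166.94691467285156), (40.396697998046875, 41.58924102783203), 24.687849044799805) [array([ 0.6397, -0.1103]), array([ 0.6393, -0.1109])]
((275.6919250488281, 155.51858520507812), (32.2049560546875, 33.400482177734375), 143.18231201171875) [array([ 0.6264, -0.2106]), array([ 0.6261, -0.2098])]
tray [[0.5688 0.0454]
 [0.6565 0.0612]
 [0.5328 0.1776]
 [0.641  0.1904]
 [0.5338 0.072 ]
 [0.5193 0.1537]
 [0.5396 0.0477]]
-48.1 -73.2
40.8 -69.0
-66.7 62.5
42.3 61.1
-79.4 -42.3
-83.1 40.6
-76.9 -67.1
sp far end [ 0.5848 -0.3571] mk far [ 0.5607 -0.4357]
```

Caddy frame agrees with its drawing to within 1 mm. Going to the bottle.

```bash
python3 -m jog '[50,45,10,0,0,0, 100,90,20,0,0,0, 150,140,40,0,0,0, 200,190,60,0,0,0, 245,231,80,0,0,0.5, 245,231,80,0,0,0.5, 245,231,80,0,0,0.5, 245,231,80,0,0,0.5]' 0 40
python3 - <<'E'
from h import *
w=snap("wrist","w3");rel([.43,.0765,.050],90)
print(proj(w,[[.43,.0765,.088],[.43,.0765,0]]))
E
```

```text
clock: 3.42
position: [0.4321, 0.0742, 0.2]
ee_rot: [0.002, -0.001, 1.0, -0.0]
contact_force: [0.1, 0.6, 0.3]
width: 0.0853
t=3.48 pos [0.4325 0.0738 0.1998] jaw 90.1 w 0.0854 F [-0.6  0.5 -0.5]
shift mm [  3.    2.7 149.8] rot deg [-0.01  0.18  0.08]
[[323.66810912 225.13779485]
 [322.93779184 205.07179608]]
```

View pics/w3.png

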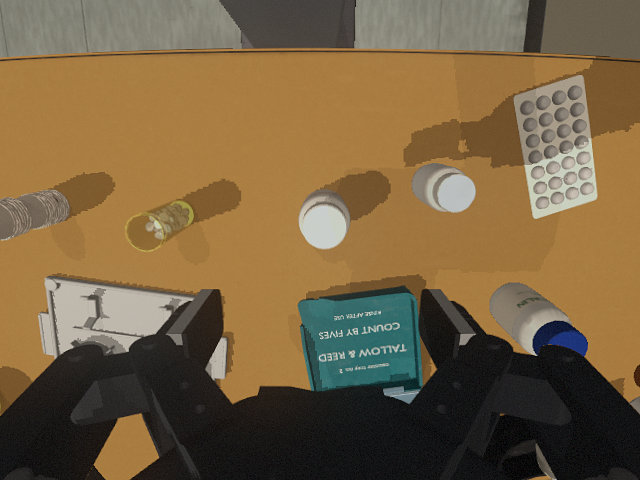

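Cap at (325,226) against a prediction of (324,225), so the position holds. Descending and gripping.

```bash
python3 -m jog '[3,3,50,0,0,0, 3,3,100,0,0,0, 3,3,130,0,0,0, 3,3,150,0,0,0, 3,3,150,0,0,0]' 0 40
python3 -m jog '[0,0,0,0,0,0, 0,0,0,0,0,0, 0,0,0,0,0,0, 0,0,0,0,0,0, 0,0,0,0,0,0, 0,0,0,0,0,0, 0,0,0,0,0,0]' 1 40
python3 - <<'E'
from h import *
w=snap("wrist","w4");rel([.6394,-.1105,.16],90)
E
```

```text
clock: 4.1
position: [0.4285, 0.0762, 0.0477]
ee_rot: [-0.001, 0.0, 1.0, -0.0]
contact_force: [0.2, -0.4, 0.7]
width: 0.0853
clock: 4.97
position: [0.4298, 0.077, 0.0501]
ee_rot: [0.002, -0.001, 1.0, 0.0]
contact_force: [-0.8, -0.0, 5.4]
width: 0.0381
t=5.03 pos [0.4298 0.077  0.0501] jaw 90.1 w 0.0379 F [-0.7  0.4  6.1]
shift mm [-209.8 -187.7 -109.2] rot deg [0.02 0.2  0.06]
```

View pics/w4.png

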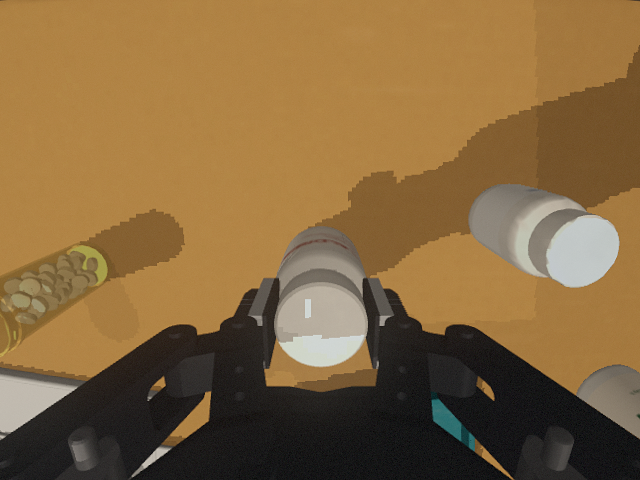

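The reading is 38 mm, though the body should be 48 mm. I'll check where the pads actually are before lifting.

Run:
```python
from h import *
w=load("pics/w4.npy")
a=np.linspace(0,2*np.pi,60)
f=w["frame"][:,:,::-1].copy()
for r,z,c in [(.0195,.088,(0,0,255)),(.0195,.070,(255,0,255)),(.024,.068,(0,255,0)),(.024,0.,(255,255,0))]:
    p=proj(w,np.c_[.43+r*np.cos(a),.077+r*np.sin(a),0*a+z]); cv2.polylines(f,[p.astype(np.int32)],True,c,1)
for z in (.031,.05,.07):
    for x in (-.011,.011):
        for y in (-.019,.019,-.024,.024):
            p=proj(w,[[.43+x,.077+y,z]])[0]; cv2.circle(f,tuple(int(v) for v in p),2,(0,255,255) if abs(y)<.02 else (0,128,255),-1)
cv2.imwrite("pics/w4o.png",cv2.resize(f[200:400,220:420],None,fx=3,fy=3))
s=snap("scene","s4");crop(s,220,150,160,120,"pics/s4c.png",5)
print(get_state()["moment"],get_state()["width"])
```

```text
[ 0.00161073  0.03688529 -0.03285382] 0.03813102406008554
```

View pics/w4o.png

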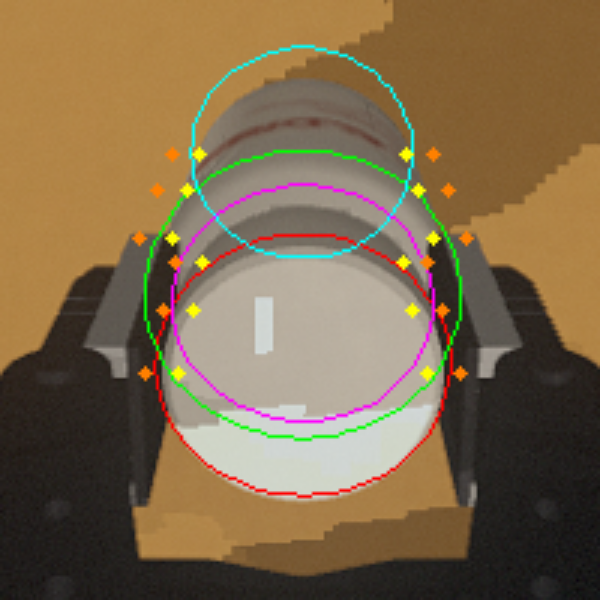

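View pics/s4c.png

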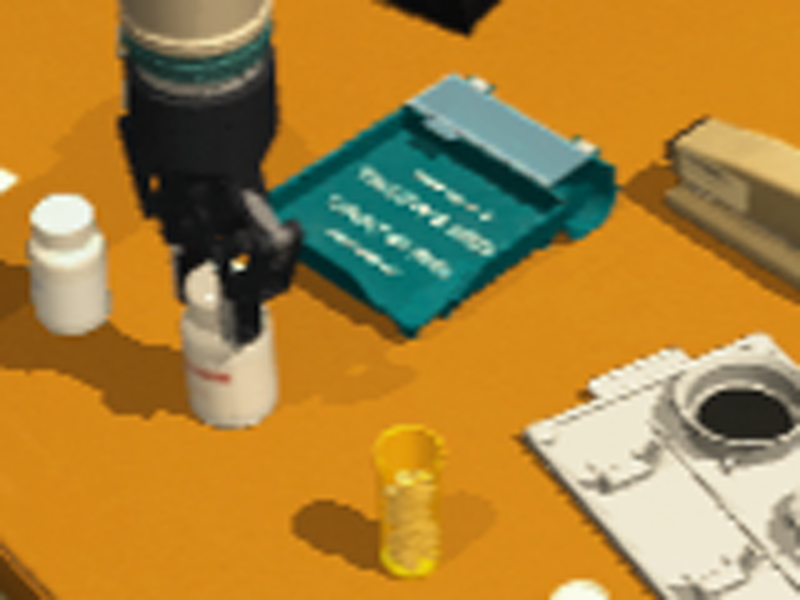

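The pads straddle the upper body and cap, centred on the bottle. Trial lift.

```bash
python3 -m jog '[0,0,-5,0,0,0, 0,0,-15,0,0,0, 0,0,-30,0,0,0, 0,0,-50,0,0,0, 0,0,-50,0,0,0]' 1 50
python3 - <<'E'
from h import *
rel([.6394,-.1105,.16],90);s=snap("scene","s5");crop(s,220,130,160,120,"pics/s5c.png",5)
E
```

```text
clock: 5.7
position: [0.4299, 0.0769, 0.1003]
ee_rot: [0.002, -0.001, 1.0, 0.0]
contact_force: [0.2, 0.3, -0.9]
width: 0.038
t=5.70 pos [0.4299 0.0769 0.1003] jaw 90.1 w 0.0380 F [ 0.2  0.3 -0.9]
shift mm [-209.6 -187.6  -58.9] rot deg [0.01 0.24 0.06]
```

View pics/s5c.png

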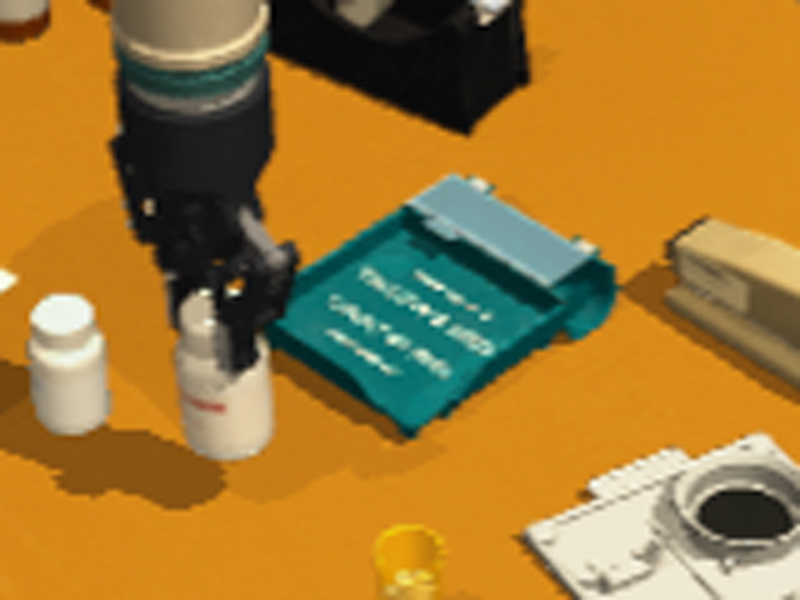

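Lifted cleanly and upright. Moving over the wide cup.

```bash
python3 -m jog '[-20,-10,-40,0,0,0, -60,-45,-58,0,0,0, -105,-90,-58,0,0,0, -150,-135,-58,0,0,0, -190,-170,-58,0,0,0, -209,-187,-58,0,0,0, -209,-187,-58,0,0,0, -209,-187,-58,0,0,0]'
python3 - <<'E'
from h import *
rel([.6394,-.1105,.062],90);snap("wrist","w6")
E
```

```text
clock: 6.75
position: [0.6362, -0.1091, 0.1556]
ee_rot: [-0.002, -0.001, 1.0, 0.001]
contact_force: [-0.6, 0.7, -0.4]
width: 0.0379
t=6.75 pos [ 0.6362 -0.1091  0.1556] jaw 90.1 w 0.0379 F [-0.6  0.7 -0.4]
shift mm [-3.5 -1.6 93.6] rot deg [ 0.08 -0.17  0.07]
```

View pics/w6.png

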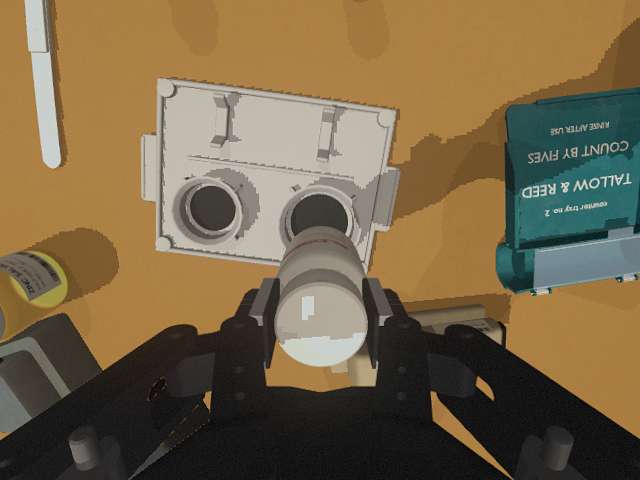

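Bottle held upright above the wide cup (320,205). Descending.

```bash
python3 -m jog '[-2,-1,30,0,0,0, -2,-1,50,0,0,0, -2,-1,70,0,0,0, -2,-1,85,0,0,0, -2,-1,90,0,0,0, -2,-1,90,0,0,0]'
python3 - <<'E'
from h import *
rel([.6394,-.1105,.056],90)
E
```

```text
clock: 7.55
position: [0.6396, -0.1107, 0.0668]
ee_rot: [0.0, -0.001, 1.0, 0.0]
contact_force: [0.5, -0.0, -0.8]
width: 0.0377
t=7.55 pos [ 0.6396 -0.1107  0.0668] jaw 90.1 w 0.0377 F [ 0.5 -0.  -0.8]
shift mm [ 0.2  0.2 10.8] rot deg [0.   0.   0.07]
```

```bash
python3 -m jog '[0,0,3,0,0,0, 0,0,6,0,0,0, 0,0,8,0,0,0, 0,0,10,0,0,0, 0,0,10,0,0,0]' 
python3 -c "
from h import *
rel([.6394,-.1105,.056],90)"
```

```text
clock: 8.18
position: [0.6396, -0.1109, 0.0565]
ee_rot: [-0.0, -0.0, 1.0, 0.0]
contact_force: [0.2, -0.3, -0.8]
width: 0.0378
t=8.18 pos [ 0.6396 -0.1109  0.0565] jaw 90.1 w 0.0378 F [ 0.2 -0.3 -0.8]
shift mm [0.2 0.4 0.5] rot deg [ 0.01 -0.01  0.05]
```

```bash
python3 -m jog '[0,0,1,0,0,0, 0,0,2,0,0,0, 0,0,2,0,0,0]' 
python3 -m jog '[0,0,1,0,0,0, 0,0,2,0,0,0, 0,0,2,0,0,0]'
```

```text
clock: 8.55
position: [0.6399, -0.111, 0.0563]
ee_rot: [0.001, -0.001, 1.0, -0.0]
contact_force: [-2.4, -0.1, 7.3]
width: 0.0377
clock: 8.93
position: [0.6401, -0.111, 0.0562]
ee_rot: [0.001, -0.001, 1.0, -0.0]
contact_force: [-4.6, 0.9, 16.3]
width: 0.0377
```

Seated on the floor at contact. Release and rise.

```bash
python3 -m jog '[0,0,-2,0,0,0, 0,0,-3,0,0,0]'; python3 -m jog '[0,0,0,0,0,0, 0,0,0,0,0,0, 0,0,0,0,0,0, 0,0,0,0,0,0, 0,0,0,0,0,0]' 0
python3 -m jog '[0,0,-30,0,0,0, 0,0,-60,0,0,0, 0,0,-110,0,0,0, 0,0,-150,0,0,0, 0,0,-150,0,0,0, 0,0,-150,0,0,0]'
python3 - <<'E'
from h import *
snap("wrist","w7");rel([.4285,-.2228,.2],90)
s=snap("scene","s7");crop(s,300,170,160,120,"pics/s7c.png",5)
E
```

```text
clock: 9.18
position: [0.6399, -0.111, 0.0563]
ee_rot: [0.001, -0.001, 1.0, -0.0]
contact_force: [0.6, -0.0, 1.5]
width: 0.0375
clock: 9.8
position: [0.6397, -0.1109, 0.0556]
ee_rot: [-0.0, -0.0, 1.0, 0.0]
contact_force: [-0.1, -0.7, -0.7]
width: 0.0856
clock: 10.55
position: [0.639, -0.1108, 0.205]
ee_rot: [-0.001, -0.001, 1.0, 0.0]
contact_force: [-0.3, 0.6, -0.5]
width: 0.0855
t=10.60 pos [ 0.6386 -0.1107  0.2041] jaw 90.1 w 0.0855 F [-0.9  0.8 -0. ]
shift mm [ 210.2 -111.9    4.6] rot deg [ 0.05 -0.16  0.05]
```

View pics/s7c.png

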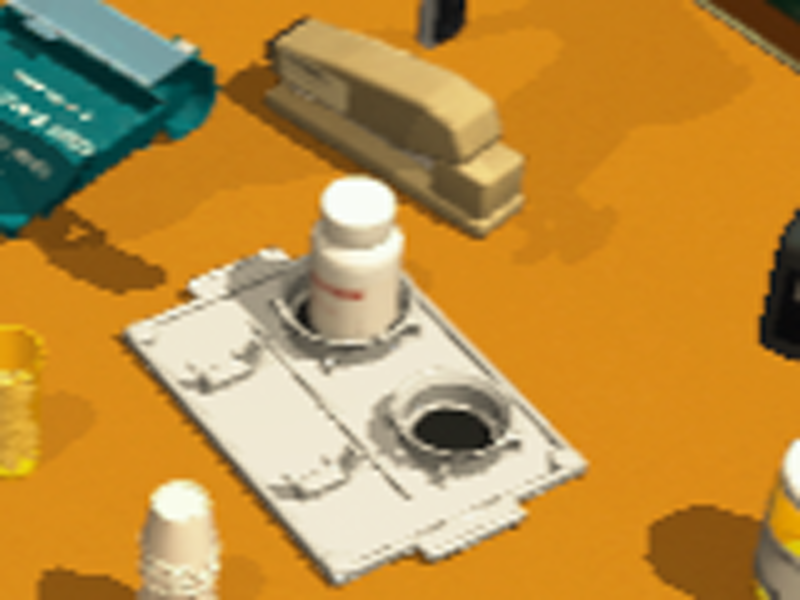

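View pics/w7.png

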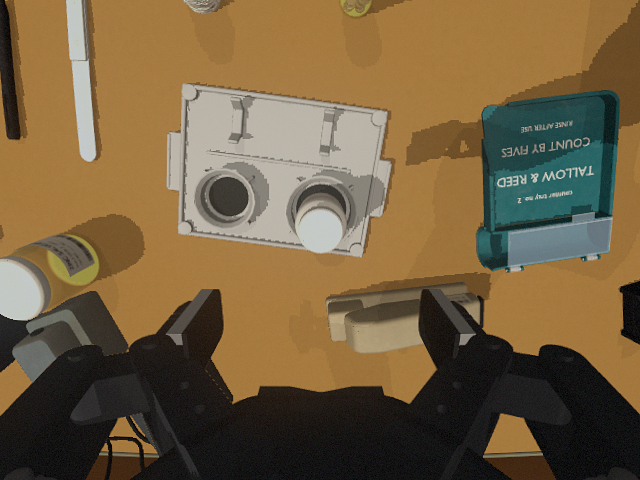

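The bottle stands upright in the wide cup. On to the cups.

```bash
python3 -m jog '[45,-25,0,0,0,0, 90,-50,0,0,0,0, 135,-75,0,0,0,0, 175,-95,0,0,0,0, 210,-112,5,0,0,0, 210,-112,5,0,0,0, 210,-112,5,0,0,0]'
python3 - <<'E'
from h import *
w=snap("wrist","w8");rel([.4285,-.2228,.058],90)
print(proj(w,[[.4285,-.2228,.1]]))
E
```

```text
clock: 11.52
position: [0.43, -0.223, 0.2001]
ee_rot: [-0.0, -0.0, 1.0, 0.001]
contact_force: [0.9, -0.8, 0.7]
width: 0.0854
t=11.57 pos [ 0.4305 -0.2229  0.2002] jaw 90.1 w 0.0850 F [-0.1  0.1  1.3]
shift mm [  2.   -0.  142.2] rot deg [0.04 0.01 0.07]
[[320.84923363 229.92886692]]
```

View pics/w8.png

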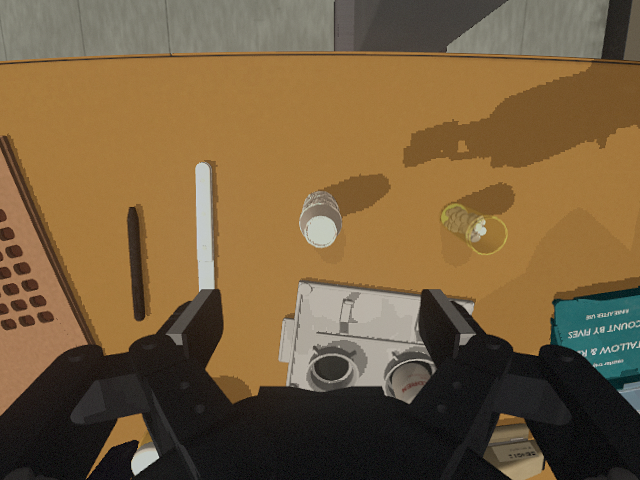

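Cup top at (321,231), matching the prediction. Descending.

```bash
python3 -m jog '[2,0,45,0,0,0, 2,0,90,0,0,0, 2,0,125,0,0,0, 2,0,142,0,0,0, 2,0,142,0,0,0]' 0 40
python3 -m jog '[0,0,0,0,0,0, 0,0,0,0,0,0, 0,0,0,0,0,0, 0,0,0,0,0,0, 0,0,0,0,0,0, 0,0,0,0,0,0]' 1 40
python3 -m jog '[0,0,-10,0,0,0, 0,0,-30,0,0,0, 0,0,-60,0,0,0, 0,0,-100,0,0,0, 0,0,-100,0,0,0]'
python3 - <<'E'
from h import *
w=snap("wrist","w9");rel([.6261,-.2097,.16],90)
s=snap("scene","s9");crop(s,260,190,160,120,"pics/s9c.png",5)
E
```

```text
clock: 12.2
position: [0.4278, -0.222, 0.0571]
ee_rot: [-0.001, -0.001, 1.0, 0.001]
contact_force: [0.8, 0.5, -0.0]
width: 0.0853
clock: 12.95
position: [0.4284, -0.2235, 0.0597]
ee_rot: [0.001, -0.0, 1.0, -0.0]
contact_force: [0.2, 0.9, 6.0]
width: 0.0347
clock: 13.58
position: [0.4297, -0.2246, 0.162]
ee_rot: [0.003, -0.0, 1.0, -0.002]
contact_force: [0.2, -0.8, -1.0]
width: 0.0351
t=13.62 pos [ 0.4283 -0.2237  0.1601] jaw 90.1 w 0.0350 F [-0.6 -0.  -0.3]
shift mm [-197.8   13.8    0.6] rot deg [-0.11  0.15  0.05]
```

View pics/w9.png

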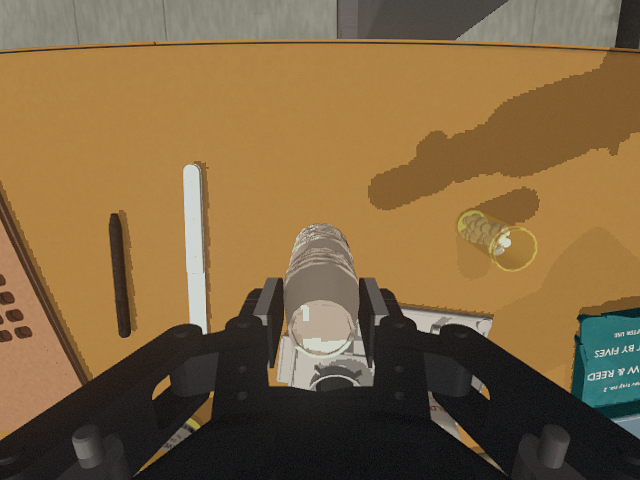

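View pics/s9c.png

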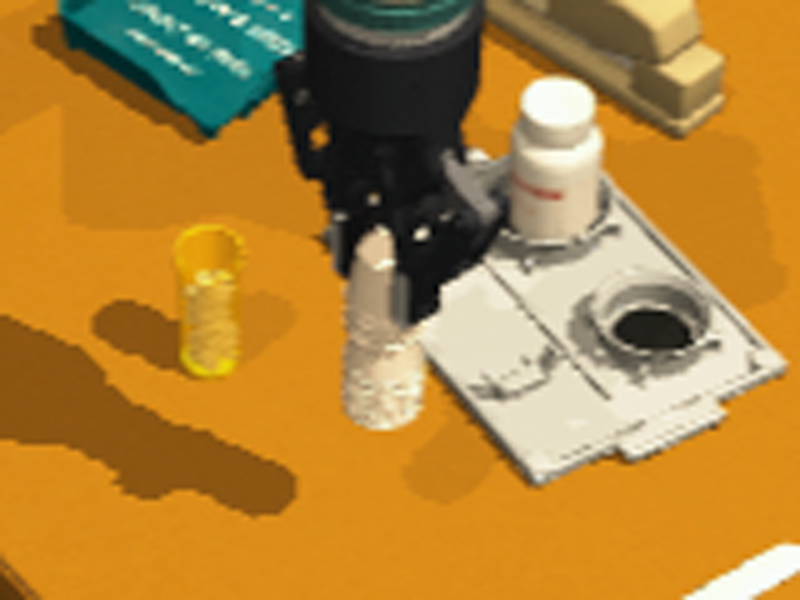

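```bash
python3 -m jog '[-40,3,0,0,0,0, -85,6,0,0,0,0, -130,9,0,0,0,0, -170,12,0,0,0,0, -198,14,0,0,0,0, -198,14,0,0,0,0, -198,14,0,0,0,0]'
python3 - <<'E'
from h import *
snap("wrist","w10");rel([.6261,-.2097,.076],90)
E
```

```text
clock: 14.55
position: [0.624, -0.2086, 0.157]
ee_rot: [-0.002, -0.001, 1.0, 0.001]
contact_force: [-0.1, -0.1, -0.2]
width: 0.0347
t=14.60 pos [ 0.624  -0.2087  0.1576] jaw 90.0 w 0.0348 F [ 0.7  0.2 -0.8]
shift mm [-2.3 -1.1 81.6] rot deg [ 0.06 -0.17  0.04]
```

View pics/w10.png

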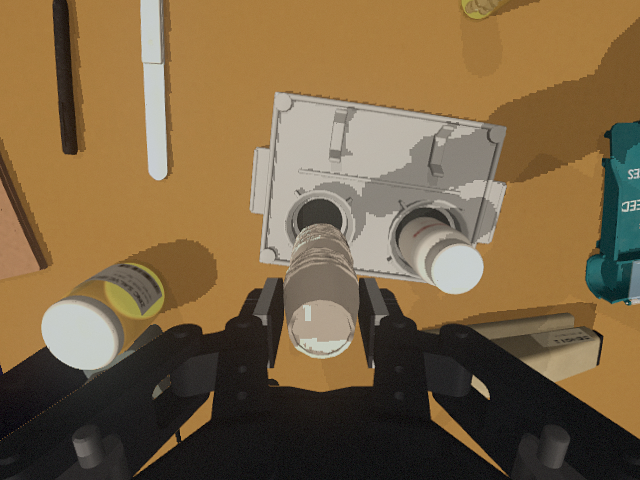

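Column above the narrow cup (320,218). Lowering.

```bash
python3 -m jog '[-1,-1,30,0,0,0, -1,-1,50,0,0,0, -1,-1,65,0,0,0, -1,-1,75,0,0,0, -1,-1,81,0,0,0, -1,-1,81,0,0,0]'
python3 -m jog '[0,0,3,0,0,0, 0,0,6,0,0,0, 0,0,8,0,0,0, 0,0,8,0,0,0]'
python3 -m jog '[0,0,2,0,0,0, 0,0,4,0,0,0, 0,0,4,0,0,0]'
```

```text
clock: 15.35
position: [0.6267, -0.21, 0.0776]
ee_rot: [-0.0, -0.0, 1.0, 0.0]
contact_force: [0.0, 0.3, -0.3]
width: 0.0344
clock: 15.85
position: [0.6267, -0.2099, 0.0695]
ee_rot: [-0.0, -0.001, 1.0, 0.0]
contact_force: [0.5, -0.1, -0.2]
width: 0.0349
clock: 16.23
position: [0.6268, -0.21, 0.0657]
ee_rot: [0.0, -0.001, 1.0, 0.0]
contact_force: [0.0, 0.4, 0.4]
width: 0.0346
```

```bash
python3 -m jog '[0,0,1,0,0,0, 0,0,1,0,0,0, 0,0,1,0,0,0]'
python3 -m jog '[0,0,0,0,0,0, 0,0,0,0,0,0, 0,0,0,0,0,0, 0,0,0,0,0,0, 0,0,0,0,0,0]' 0
python3 -m jog '[0,0,-30,0,0,0, 0,0,-60,0,0,0, 0,0,-110,0,0,0, 0,0,-140,0,0,0, 0,0,-140,0,0,0, 0,0,-140,0,0,0]'
python3 - <<'E'
from h import *
snap("wrist","w11")
s=snap("scene","s11");crop(s,300,170,160,120,"pics/s11c.png",5)
p=np.array([[.4285,-.4226],[.5606,-.4357]])
print(np.degrees(np.arctan2(*(p[1]-p[0])[::-1])),p.mean(0));rel([.4945,-.4305,.12],85)
E
```

```text
clock: 16.6
position: [0.627, -0.21, 0.0657]
ee_rot: [0.001, -0.001, 1.0, -0.0]
contact_force: [-1.8, 1.1, 6.0]
width: 0.0347
clock: 17.23
position: [0.6267, -0.2099, 0.0645]
ee_rot: [-0.0, -0.0, 1.0, 0.0]
contact_force: [0.4, -0.0, -0.3]
width: 0.0851
clock: 17.98
position: [0.626, -0.2097, 0.2035]
ee_rot: [-0.001, -0.0, 1.0, 0.0]
contact_force: [0.4, -0.4, 0.7]
width: 0.0852
-5.663351294173094 [ 0.49455 -0.42915]
t=18.07 pos [ 0.6258 -0.2095  0.2027] jaw 90.1 w 0.0854 F [0.2 0.7 0.4]
shift mm [ 131.2 -221.    82.8] rot deg [ 0.08 -0.19  5.06]
```

View pics/s11c.png

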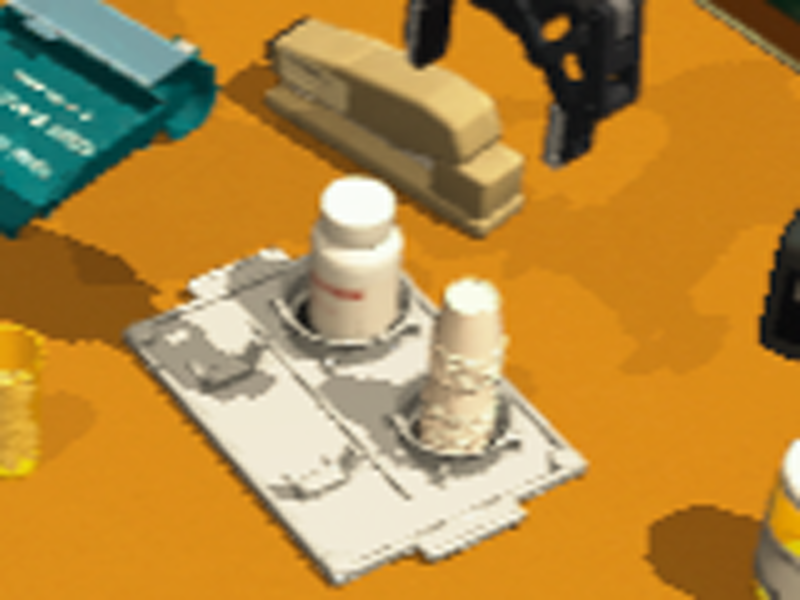

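View pics/w11.png

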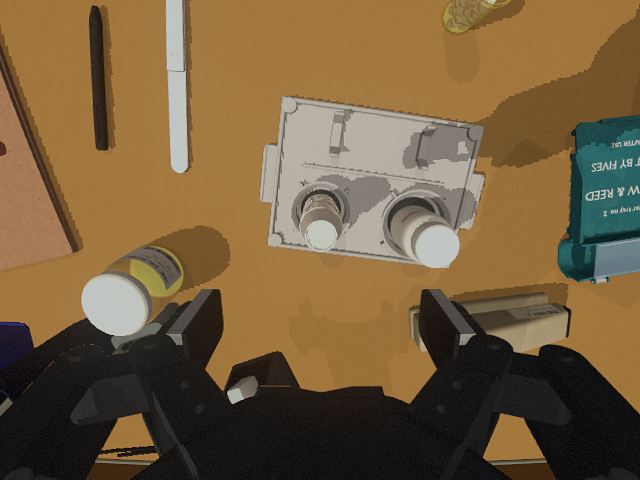

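Both stand properly in their cups. Now over the marker, with the jaws partly closed to clear its neighbours.

```bash
python3 -m jog '[30,-50,0,0,0,1, 60,-100,0,0,0,3, 90,-150,0,0,0,5, 115,-195,20,0,0,5, 131,-221,50,0,0,5, 131,-221,50,0,0,5, 131,-221,50,0,0,5]' 0.55
python3 - <<'E'
from h import *
w=snap("wrist","w12");rel([.4945,-.430,.021],84.7)
print(proj(w,[[.4945,-.430,.012],[.4285,-.4226,.012],[.5606,-.4357,.012]]))
E
```

```text
clock: 18.95
position: [0.4962, -0.4305, 0.1541]
ee_rot: [-0.0, 0.043, 0.999, 0.001]
contact_force: [0.1, -0.1, 0.2]
width: 0.0382
t=19.00 pos [ 0.4968 -0.4304  0.1549] jaw 85.1 w 0.0387 F [ 1.3 -0.6 -0.1]
shift mm [2.400e+00 1.000e-01 1.339e+02] rot deg [0.03 0.04 0.4 ]
[[320.79957347 217.95473429]
 [322.75127075 142.7517082 ]
 [320.81993944 284.92316682]]
```

View pics/w12.png

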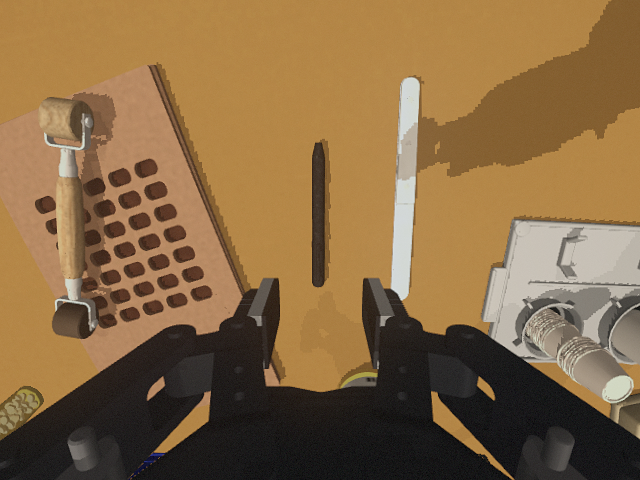

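Marker ends seen at (318,143) and (318,286). Refining from this close view.

Run:
```python
from h import *
w=load("pics/w12.npy")
g=w["frame"].max(2); m=(g<70).astype(np.uint8); m[:, :290]=0; m[:,350:]=0; m[:120]=0; m[300:]=0
ys,xs=np.nonzero(m); print(ys.min(),ys.max())
a=(xs[ys<ys.min()+12].mean(),ys.min()+0.); b=(xs[ys>ys.max()-12].mean(),float(ys.max()))
A=onz(w,a,.010);B=onz(w,b,.010);print(a,b,A,B,(A+B)/2,np.linalg.norm(B-A)); d=B-A
ang=np.degrees(np.arctan2(d[1],d[0]));print(ang)
c=(A+B)/2; rel([c[0],c[1],.021],ang+90)
# spatula in same view
for q in [(410,78),(400,298),(406,204)]: print(q,onz(w,q,.006)[:2])
```

```text
143 286
(np.float64(318.0625), np.float64(143.0)) (np.float64(317.6746031746032), 286.0) [ 0.42836489 -0.42665371  0.01      ] [ 0.5623671  -0.43892657  0.01      ] [ 0.495366   -0.43279014  0.01      ] 0.13456305454418777
-5.232945660944059
t=19.00 pos [ 0.4968 -0.4304  0.1549] jaw 85.1 w 0.0387 F [ 1.3 -0.6 -0.1]
shift mm [  1.3  -2.6 133.9] rot deg [0.03 0.04 0.33]
(410, 78) [ 0.38157446 -0.34457875]
(400, 298) [ 0.58458126 -0.35803815]
(406, 204) [ 0.48948161 -0.35054138]
```

```bash
python3 -m jog '[1,-3,40,0,0,0, 1,-3,80,0,0,0, 1,-3,110,0,0,0, 1,-3,127,0,0,0, 1,-3,132,0,0,0, 1,-3,132,0,0,0]'
python3 - <<'E'
from h import *
rel([.4954,-.4328,.021],84.8)
E
```

```text
clock: 19.75
position: [0.4956, -0.4343, 0.0236]
ee_rot: [0.001, 0.043, 0.999, -0.001]
contact_force: [0.3, 0.0, 0.8]
width: 0.0382
t=19.75 pos [ 0.4956 -0.4343  0.0236] jaw 85.1 w 0.0382 F [0.3 0.  0.8]
shift mm [0.3 1.4 2.6] rot deg [-0.06  0.08  0.29]
```

```bash
python3 -m jog '[0,1,2,0,0,0, 0,1,2,0,0,0, 0,1,2,0,0,0, 0,1,2,0,0,0, 0,1,2,0,0,0, 0,1,2,0,0,0]' 1 40
python3 -m jog '[0,0,-10,0,0,0, 0,0,-30,0,0,0, 0,0,-60,0,0,0, 0,0,-100,0,0,0, 0,0,-100,0,0,0]'
python3 - <<'E'
from h import *
snap("wrist","w13");rel([.5554,-.1498,.13],-7.6)
E
```

```text
clock: 20.5
position: [0.4948, -0.433, 0.0207]
ee_rot: [0.0, 0.043, 0.999, 0.0]
contact_force: [0.4, 0.1, -0.3]
width: 0.0
clock: 21.12
position: [0.4968, -0.4351, 0.1254]
ee_rot: [0.003, 0.043, 0.999, -0.003]
contact_force: [0.1, -0.2, -0.4]
width: 0.0002
t=21.18 pos [ 0.4957 -0.4339  0.1231] jaw 85.1 w 0.0001 F [ 0.5  0.3 -0.8]
shift mm [-35.1 288.2  -7.6] rot deg [-2.800e-01  3.000e-02 -8.734e+01]
```

View pics/w13.png

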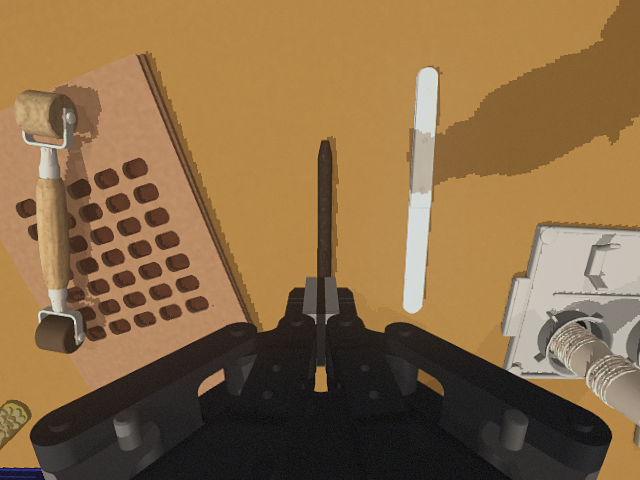

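The marker appears between the pads ((325,140) down to about (321,385)), but the width reads 0. Checking from the scene camera.

Run:
```python
from h import *
s=snap("scene","s13");crop(s,340,230,160,120,"pics/s13c.png",5)
w=load("pics/w13.npy");crop(w,270,120,110,290,"pics/w13c.png",2.6)
```

```text
(no output)
```

View pics/s13c.png

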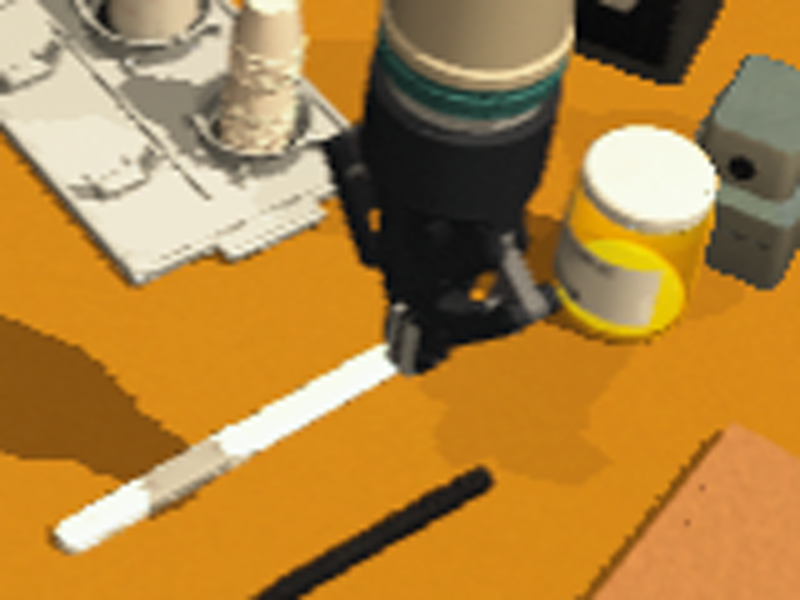

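View pics/w13c.png

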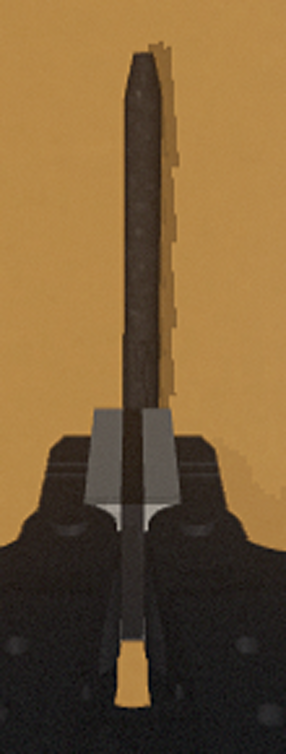

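The scene view shows the marker still on the table, with the jaws shut above it. I need to find where the tips really are.

Run:
```python
from h import *
import rig; print([n for n in dir(rig) if not n.startswith("__")]); 
try: print(nose_length)
except Exception as e: print(e)
s=load("pics/s13.npy"); st=get_state(); p=st["position"]; print(p)
for dz in (0,-.01,-.019,-.025): print(dz,(proj(s,p+[0,0,dz])-[340,230])*5+2)
t=snap("top","t13");crop(t,330,150,160,120,"pics/t13c.png",5)
for dz in (0,-.01,-.019,-.025): print(dz,(proj(t,p+[0,0,dz])-[330,150])*5+2)
w=load("pics/w13.npy")
for dz in (0,-.01,-.019): print(dz,(proj(w,p+[0,0,dz])-[270,120])*2.6+1)
```

```text
['MotionError', 'get_image', 'get_state', 'nose_length', 'sign_off']
0.019
[ 0.49480627 -0.43298433  0.12135295]
0 [[407.97668713 378.02365342]]
-0.01 [[405.15219749 392.63624038]]
-0.019 [[402.63557786 405.6599964 ]]
-0.025 [[400.97103073 414.27623608]]
0 [[597.41854109 275.47236409]]
-0.01 [[594.73716408 284.8108821 ]]
-0.019 [[592.34581327 293.14070644]]
-0.025 [[590.76296019 298.65500108]]
0 [[143.1727566  407.95131652]]
-0.01 [[142.87919361 388.96868556]]
-0.019 [[142.63991987 373.51752144]]
```

View pics/t13c.png

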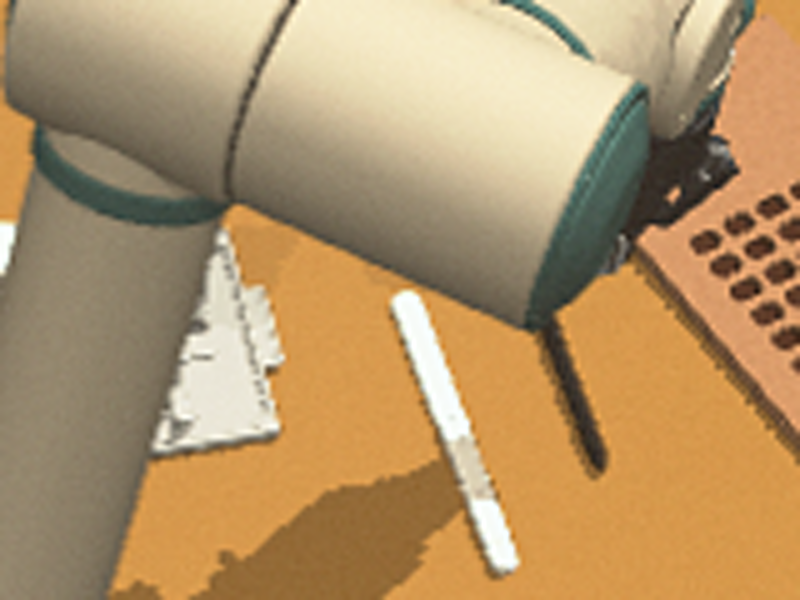

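Run:
```python
from h import *
w=load("pics/w13.npy"); st=get_state(); p=st["position"]; R=toolR(st)
for dz in (-.02,-.01,0,.01,.019,.03):
    print(dz,[((proj(w,p+R.apply([x,0,dz]))-[270,120])*2.6+1).round()[0] for x in (-.011,.011)])
Rc,t=pose(w); c=-Rc.T@t; print("cam in tool",R.inv().apply(c-p), "axis",R.inv().apply(Rc[2]))
s=load("pics/s13.npy")
for dz in (-.01,0,.01,.019): print(dz,[((proj(s,p+R.apply([x,0,dz]))-[340,230])*5+2).round()[0] for x in (-.011,.011)])
```

```text
-0.02 [array([146., 503.]), array([147., 390.])]
-0.01 [array([146., 477.]), array([146., 370.])]
0 [array([145., 454.]), array([146., 351.])]
0.01 [array([145., 433.]), array([145., 335.])]
0.019 [array([145., 416.]), array([145., 322.])]
0.03 [array([144., 397.]), array([145., 307.])]
cam in tool [ 0.06772182 -0.00152883 -0.15982772] axis [-0.28057364 -0.00646556  0.95981073]
-0.01 [array([429., 354.]), array([389., 375.])]
0 [array([426., 369.]), array([387., 390.])]
0.01 [array([423., 383.]), array([384., 405.])]
0.019 [array([420., 396.]), array([381., 418.])]
```

Run:
```python
from h import *
s=load("pics/s13.npy"); p=get_state()["position"]; R=toolR()
f=s["frame"][:,:,::-1][260:330,390:470]; f=cv2.resize(f,None,fx=9,fy=9,interpolation=cv2.INTER_CUBIC)
q=lambda P:tuple(int(v) for v in ((proj(s,P)[0]-[390,260])*9+4))
for dz,c in ((.019,(0,0,255)),(0,(0,255,0)),(-.019,(255,0,0))):
    for y in (-.01,.01):
        cv2.line(f,q(p+R.apply([-.011,y,dz])),q(p+R.apply([.011,y,dz])),c,2)
cv2.imwrite("pics/s13z.png",f)
```

```text
(no output)
```

View pics/s13z.png

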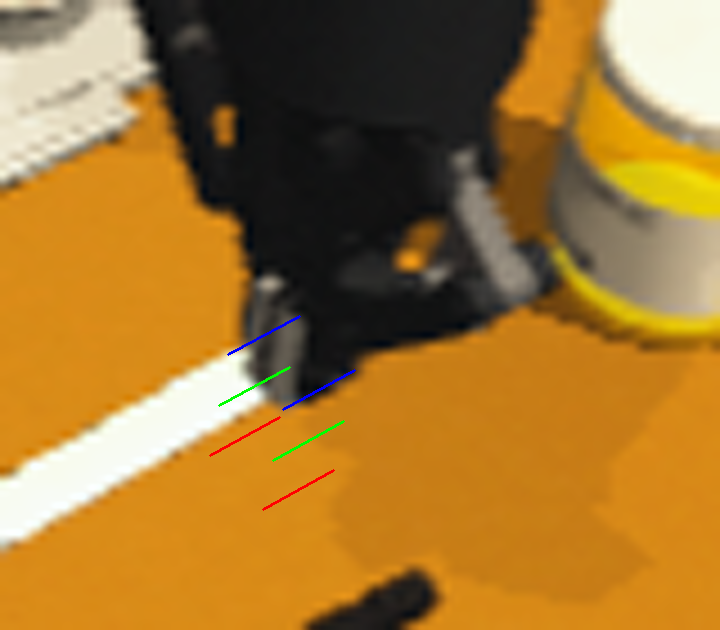

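The drawn lines show the real tips about 15–19 mm *behind* the reported TCP, not 19 mm ahead. That also explains the grip on the bottle's cap. I'll touch the table with shut jaws, beside the marker, to measure it.

```bash
python3 -m jog '[0,30,40,0,0,0, 0,38,80,0,0,0, 0,38,105,0,0,0, 0,38,112,0,0,0, 0,38,112,0,0,0]'
python3 -m jog '[0,0,3,0,0,0, 0,0,6,0,0,0, 0,0,9,0,0,0, 0,0,9,0,0,0]'
python3 -m jog '[0,0,3,0,0,0, 0,0,6,0,0,0, 0,0,6,0,0,0]'
```

```text
clock: 21.9
position: [0.4978, -0.395, 0.0079]
ee_rot: [-0.001, 0.043, 0.999, 0.001]
contact_force: [0.3, 0.3, -0.0]
width: -0.0001
clock: 22.4
position: [0.498, -0.395, -0.0004]
ee_rot: [-0.0, 0.043, 0.999, 0.0]
contact_force: [-0.3, -0.1, -0.0]
width: -0.0
clock: 22.78
position: [0.4979, -0.3949, -0.0067]
ee_rot: [-0.0, 0.043, 0.999, 0.0]
contact_force: [0.3, -0.3, 0.2]
width: -0.0002
```

```bash
python3 -m jog '[0,0,2,0,0,0, 0,0,3,0,0,0, 0,0,3,0,0,0]'
python3 -m jog '[0,0,2,0,0,0, 0,0,3,0,0,0, 0,0,3,0,0,0]'
python3 -m jog '[0,0,1,0,0,0, 0,0,2,0,0,0, 0,0,2,0,0,0]'
python3 -m jog '[0,0,1,0,0,0, 0,0,2,0,0,0, 0,0,2,0,0,0]'
```

```text
clock: 23.15
position: [0.4981, -0.3951, -0.0094]
ee_rot: [-0.0, 0.043, 0.999, 0.0]
contact_force: [-0.3, -0.7, 0.1]
width: -0.0001
clock: 23.52
position: [0.4981, -0.3951, -0.0123]
ee_rot: [0.0, 0.043, 0.999, 0.0]
contact_force: [-0.4, -0.3, -0.7]
width: 0.0002
clock: 23.9
position: [0.4981, -0.3952, -0.0125]
ee_rot: [0.0, 0.043, 0.999, -0.0]
contact_force: [-2.0, 2.4, 11.3]
width: -0.0002
clock: 24.28
position: [0.4982, -0.3952, -0.0126]
ee_rot: [0.0, 0.043, 0.999, -0.001]
contact_force: [-4.3, 3.7, 21.0]
width: 0.0002
```

Contact at TCP z = −12.5 mm, so the shut tips are 12.5 mm behind the reported TCP. I'll correct for this and regrasp.

```bash
python3 -m jog '[0,0,-20,0,0,0, 0,0,-44,0,0,0, 0,0,-44,0,0,0, 0,-20,-44,0,0,0, 0,-38,-44,0,0,0, 0,-38,-44,0,0,0, 0,-38,-44,0,0,0]' 0.55
python3 - <<'E'
from h import *
rel([.4954,-.4328,-.010],84.8)
E
```

```text
clock: 25.15
position: [0.4942, -0.4329, 0.0268]
ee_rot: [-0.001, 0.044, 0.999, 0.001]
contact_force: [1.0, 0.2, -0.5]
width: 0.0385
t=25.15 pos [ 0.4942 -0.4329  0.0268] jaw 85.0 w 0.0385 F [ 1.   0.2 -0.5]
shift mm [-1.2  0.2 36.8] rot deg [ 0.09 -0.06  0.2 ]
```

```bash
python3 -m jog '[-1,0,15,0,0,0, -1,0,28,0,0,0, -1,0,36,0,0,0, -1,0,36,0,0,0, -1,0,36,0,0,0]'
python3 -m jog '[0,0,0,0,0,0, 0,0,0,0,0,0, 0,0,0,0,0,0, 0,0,0,0,0,0, 0,0,0,0,0,0]' 1 40
python3 -m jog '[0,0,-10,0,0,0, 0,0,-30,0,0,0, 0,0,-80,0,0,0, 0,0,-130,0,0,0, 0,0,-130,0,0,0]'
python3 - <<'E'
from h import *
w=snap("wrist","w14");crop(w,240,100,160,300,"pics/w14c.png",2)
s=snap("scene","s14");crop(s,340,210,160,120,"pics/s14c.png",5)
rel([.5554,-.1498,.13],-7.6)
E
```

```text
clock: 25.78
position: [0.496, -0.4332, -0.0082]
ee_rot: [0.0, 0.043, 0.999, -0.0]
contact_force: [-0.7, -0.9, 0.3]
width: 0.0386
clock: 26.4
position: [0.4962, -0.4335, -0.0077]
ee_rot: [0.0, 0.043, 0.999, -0.0]
contact_force: [-0.9, 0.2, 5.4]
width: 0.011
clock: 27.02
position: [0.4979, -0.4353, 0.1268]
ee_rot: [0.003, 0.043, 0.999, -0.003]
contact_force: [-0.3, 0.3, -1.0]
width: 0.0109
t=27.12 pos [ 0.4955 -0.4328  0.1219] jaw 85.1 w 0.0110 F [-0.5  0.9 -1.3]
shift mm [-35.3 287.1  -8.1] rot deg [  0.     0.   -87.34]
```

View pics/s14c.png

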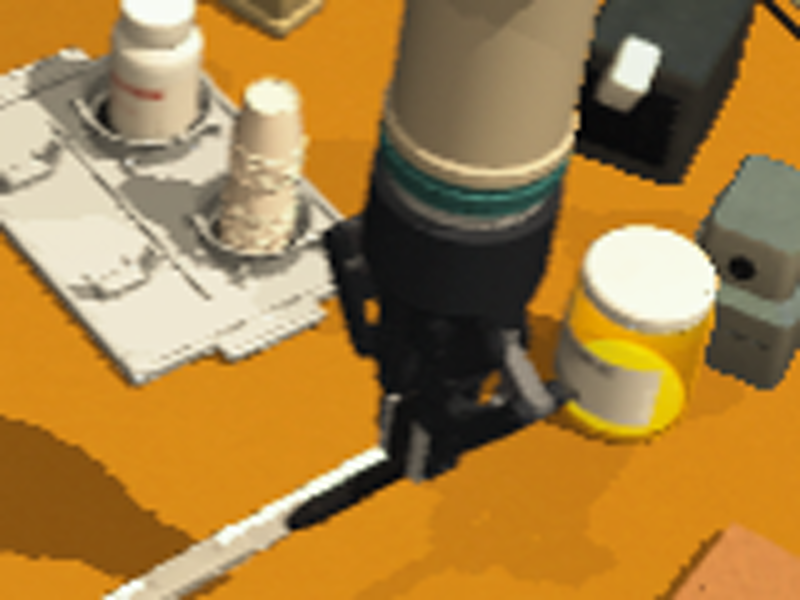

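View pics/w14c.png

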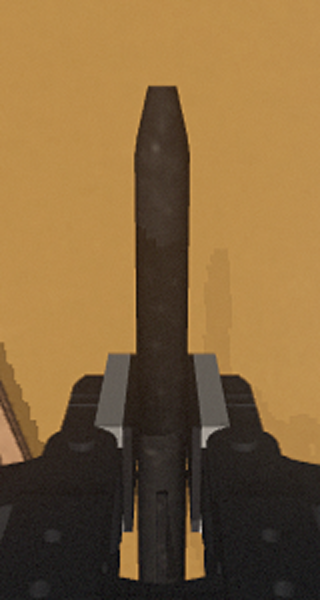

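The marker is held and clear of the table (width 11 mm). Carrying it over the pen rest while turning −87°.

```bash
python3 -m jog '[-3,30,-10,0,0,-9, -7,60,-10,0,0,-18, -11,90,-10,0,0,-28, -15,120,-10,0,0,-38, -20,155,-10,0,0,-48, -24,190,-10,0,0,-58, -27,220,-10,0,0,-68, -30,250,-10,0,0,-78, -35,287,-10,0,0,-87.3, -35,287,-10,0,0,-87.3]'
python3 -m jog '[0,0,0,0,0,0, 0,0,0,0,0,0]'
python3 - <<'E'
from h import *
w=snap("wrist","w15");rel([.5554,-.1498,.03],-7.6)
E
```

```text
clock: 28.38
position: [0.5543, -0.0896, 0.1054]
ee_rot: [-0.058, -0.534, 0.838, -0.1]
contact_force: [-0.6, -1.1, -0.9]
width: 0.0108
clock: 28.62
position: [0.555, -0.0923, 0.1067]
ee_rot: [-0.058, -0.532, 0.839, -0.101]
contact_force: [0.0, -0.0, -1.4]
width: 0.0108
t=28.68 pos [ 0.5554 -0.0926  0.1071] jaw 155.3 w 0.0109 F [-0.1  0.4 -0.6]
shift mm [ 34.6 -15.4  88.2] rot deg [ -4.39 -12.63 -17.63]
```

View pics/w15.png

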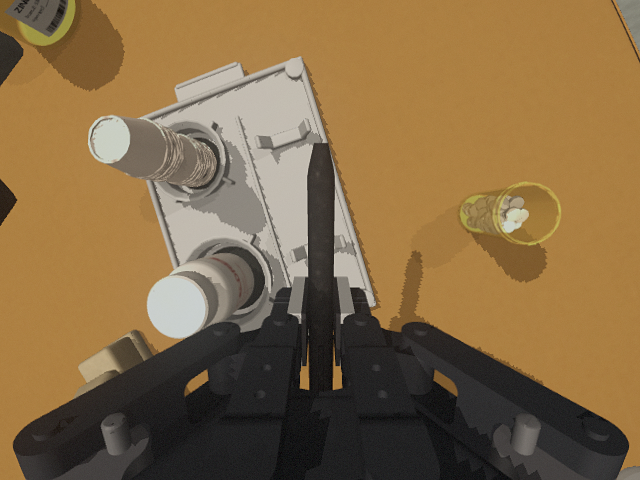

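That went wrong: joint 6 reached its limit and the tool is tilted, because I turned the long way round. The marker is still held and clear. I'll lift and turn back the other way.

Run:
```python
from h import *
print(np.degrees(get_state()["qpos"]).round(1))
rel([.545,-.12,.18],120)
```

```text
[  -7.8   19.3   99.7  -15.3   59.4 -154.9]
t=28.68 pos [ 0.5554 -0.0926  0.1071] jaw 155.3 w 0.0109 F [-0.1  0.4 -0.6]
shift mm [ 43.4  -9.9 -64.8] rot deg [-9.62 -9.5  34.53]
```

```bash
python3 -m jog '[0,0,-30,0,0,3, 15,-3,-60,-3,-3,10, 30,-6,-64,-6,-6,20, 43,-10,-64,-9.6,-9.5,29, 43,-10,-64,-9.6,-9.5,34.5, 43,-10,-64,-9.6,-9.5,34.5]'
python3 - <<'E'
from h import *
print(np.degrees(get_state()["qpos"]).round(1))
rel([.545,-.12,.18],120)
E
```

```text
clock: 29.42
position: [0.545, -0.1208, 0.1797]
ee_rot: [0.0, -0.259, 0.966, -0.0]
contact_force: [0.3, -0.2, -0.5]
width: 0.0111
[ -19.6   15.7   92.    -0.    72.2 -139.6]
t=29.43 pos [ 0.545  -0.1208  0.1797] jaw 120.0 w 0.0111 F [ 0.3 -0.2 -0.5]
shift mm [-0.4  0.7 -0.3] rot deg [-0.05  0.04  0.  ]
```

```bash
python3 -m jog '[0,0,0,0,0,8, 0,0,0,0,0,18, 0,0,0,0,0,28, 0,0,0,0,0,38, 0,0,0,0,0,48, 0,0,0,0,0,58, 0,0,0,0,0,68, 0,0,0,0,0,78, 0,0,0,0,0,88]'
python3 -m jog '[0,0,0,0,0,10, 0,0,0,0,0,20, 0,0,0,0,0,30, 0,0,0,0,0,39.6, 0,0,0,0,0,39.6]'
python3 - <<'E'
from h import *
print(np.degrees(get_state()["qpos"]).round(1))
rel([.5554,-.1498,.12],-7.6)
E
```

```text
clock: 30.55
position: [0.5453, -0.1191, 0.1795]
ee_rot: [0.0, 0.486, 0.874, 0.0]
contact_force: [-0.1, 0.0, -0.9]
width: 0.0109
clock: 31.18
position: [0.5453, -0.1191, 0.1795]
ee_rot: [0.0, 0.751, 0.661, 0.0]
contact_force: [0.1, -0.7, -0.9]
width: 0.0103
[-19.5  15.8  92.   -0.   72.2 -12.2]
t=31.18 pos [ 0.5453 -0.1191  0.1795] jaw -7.3 w 0.0103 F [ 0.1 -0.7 -0.9]
shift mm [-29.1  13.9  59.6] rot deg [0.05 0.01 0.3 ]
```

```bash
python3 -m jog '[-15,7,10,0,0,0.3, -29,14,30,0,0,0.3, -29,14,60,0,0,0.3, -29,14,60,0,0,0.3, -29,14,60,0,0,0.3]'
python3 - <<'E'
from h import *
w=snap("wrist","w16");rel([.5554,-.1498,.02],-7.6)
E
```

```text
clock: 31.8
position: [0.5559, -0.1503, 0.1199]
ee_rot: [0.001, 0.753, 0.658, 0.0]
contact_force: [0.5, -0.2, 0.2]
width: 0.0106
t=31.85 pos [ 0.5562 -0.1502  0.1205] jaw -7.7 w 0.0106 F [ 0.4 -0.2 -0. ]
shift mm [  0.4  -1.2 100.5] rot deg [ 0.16  0.04 -0.15]
```

View pics/w16.png

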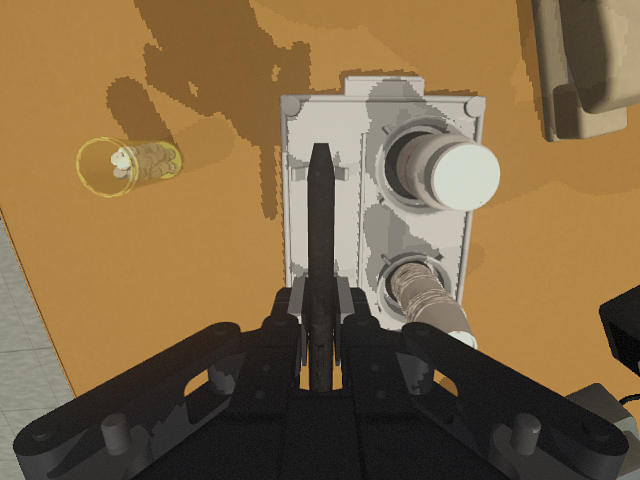

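Marker is in line over the saddles, with the far one at (320,170). Lowering in stages.

```bash
python3 -m jog '[0,-1,25,0,0,0, 0,-1,50,0,0,0, 0,-1,70,0,0,0, 0,-1,85,0,0,0, 0,-1,95,0,0,0, 0,-1,100,0,0,0, 0,-1,100,0,0,0]'
python3 - <<'E'
from h import *
w=snap("wrist","w17");rel([.5554,-.1498,.007],-7.6)
E
```

```text
clock: 32.72
position: [0.5546, -0.1496, 0.0196]
ee_rot: [0.0, 0.753, 0.658, 0.0]
contact_force: [0.2, -0.2, -0.8]
width: 0.0108
t=32.77 pos [ 0.5548 -0.1497  0.0199] jaw -7.8 w 0.0108 F [ 0.7 -0.5 -0.4]
shift mm [-0.1  0.6 12.9] rot deg [ 0.09  0.02 -0.18]
```

View pics/w17.png

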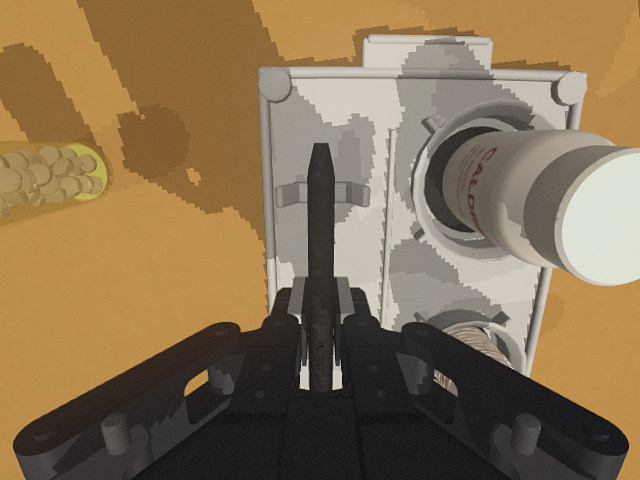

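```bash
python3 -m jog '[0,0.5,5,0,0,0, 0,0.5,10,0,0,0, 0,0.5,12,0,0,0, 0,0.5,12,0,0,0]'
python3 -m jog '[0,0,1,0,0,0, 0,0,2,0,0,0, 0,0,2,0,0,0]'
```

```text
clock: 33.28
position: [0.5548, -0.1495, 0.0073]
ee_rot: [0.0, 0.753, 0.657, 0.0]
contact_force: [-0.1, 0.0, -0.4]
width: 0.0107
clock: 33.65
position: [0.5549, -0.1496, 0.0055]
ee_rot: [0.0, 0.753, 0.657, 0.0]
contact_force: [0.9, -0.2, 0.2]
width: 0.011
```

```bash
python3 -m jog '[0,0,1,0,0,0, 0,0,1,0,0,0, 0,0,1,0,0,0]'
python3 -m jog '[0,0,0.7,0,0,0, 0,0,0.7,0,0,0, 0,0,0.7,0,0,0]'
```

```text
clock: 34.02
position: [0.5551, -0.1496, 0.0053]
ee_rot: [0.001, 0.753, 0.657, 0.0]
contact_force: [-1.5, 0.3, 5.6]
width: 0.0109
clock: 34.4
position: [0.5551, -0.1496, 0.0052]
ee_rot: [0.001, 0.753, 0.658, 0.0]
contact_force: [-1.7, 0.9, 9.0]
width: 0.0106
```

Contact at the expected height. Release gently and rise.

```bash
python3 -m jog '[0,0,-1,0,0,0, 0,0,-1,0,0,0, 0,0,-1,0,0,0, 0,0,-1,0,0,0]' 0.65
python3 -m jog '[0,0,-20,0,0,0, 0,0,-50,0,0,0, 0,0,-100,0,0,0, 0,0,-150,0,0,0, 0,0,-170,0,0,0, 0,0,-170,0,0,0]'
python3 - <<'E'
from h import *
snap("wrist","w18");rel([.4538,-.3496,.17],86)
s=snap("scene","s18");crop(s,300,170,160,120,"pics/s18c.png",5)
E
```

```text
clock: 34.9
position: [0.5548, -0.1496, 0.0046]
ee_rot: [0.0, 0.753, 0.657, 0.0]
contact_force: [-1.0, -0.1, 0.0]
width: 0.0296
clock: 35.65
position: [0.5559, -0.1499, 0.1766]
ee_rot: [0.002, 0.753, 0.658, 0.001]
contact_force: [-0.3, 0.4, 0.3]
width: 0.0298
t=35.70 pos [ 0.5548 -0.1495  0.1749] jaw -7.8 w 0.0301 F [-1.2  0.1 -0.1]
shift mm [-211.9  -72.9    4.8] rot deg [ 8.000e-02 -5.000e-02  8.622e+01]
```

View pics/s18c.png

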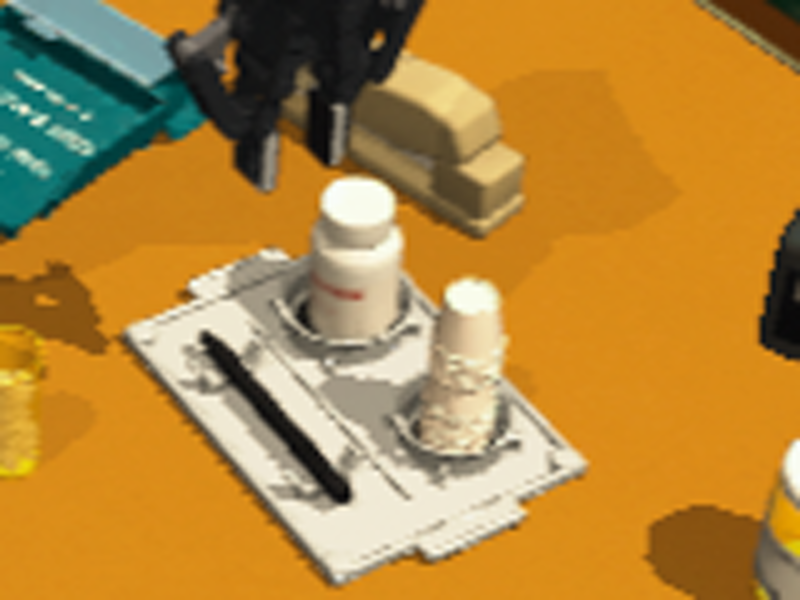

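View pics/w18.png

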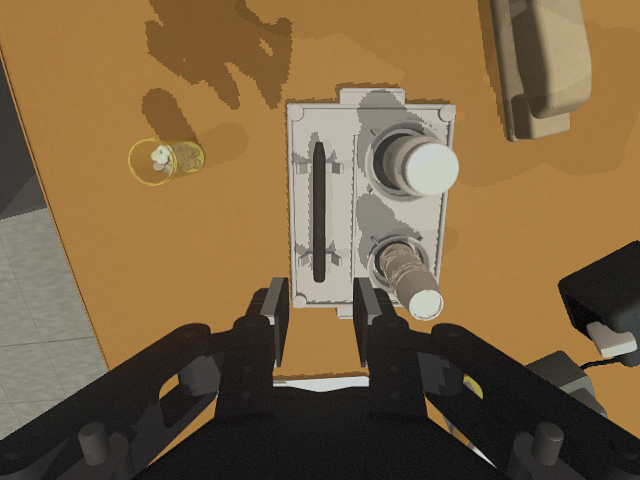

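The marker lies in both saddles; the drug-round kit is done. Next the spatula, turning the safe way (joint 6 at about −126° there).

```bash
python3 -m jog '[-15,-5,0,0,0,-9, -35,-12,0,0,0,-18, -55,-20,0,0,0,-28, -80,-28,0,0,0,-38, -105,-36,0,0,0,-48, -130,-44,0,0,0,-58, -155,-52,0,0,0,-68, -180,-62,0,0,0,-78, -205,-70,0,0,0,-88, -212,-73,0,0,0,-94]' 0.55
python3 -m jog '[0,0,0,0,0,0, 0,0,0,0,0,0]'
python3 - <<'E'
from h import *
print(np.degrees(get_state()["qpos"]).round(1))
w=snap("wrist","w19");rel([.4532,-.3493,.10],86.2)
E
```

```text
clock: 37.0
position: [0.4522, -0.3504, 0.1724]
ee_rot: [-0.001, 0.032, 0.999, 0.001]
contact_force: [-0.6, -0.1, 0.0]
width: 0.0378
clock: 37.25
position: [0.4535, -0.3489, 0.1737]
ee_rot: [-0.0, 0.034, 0.999, 0.001]
contact_force: [-0.4, -0.3, 0.7]
width: 0.0386
[ -44.6   17.2   90.7    0.    72.1 -130.7]
t=37.30 pos [ 0.4537 -0.3489  0.174 ] jaw 86.2 w 0.0384 F [ 0.2  0.6 -0.2]
shift mm [ 0.5 -0.5 74. ] rot deg [ 0.06 -0.01 -0.02]
```

View pics/w19.png

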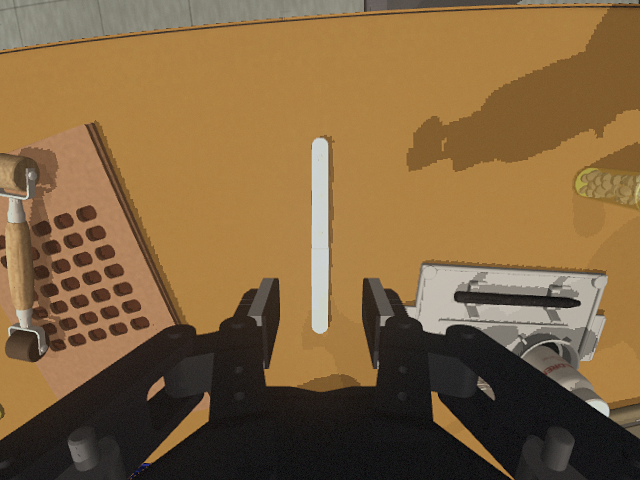

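Spatula is aligned between the jaws, ends (320,138) and (320,332), handle/blade step at about (320,248). Quick check, then grasp.

```bash
python3 - <<'E'
from h import *
w=load("pics/w19.npy")
A=onz(w,(320,138),.008);B=onz(w,(320,332),.005);print(A,B,np.linalg.norm(B-A),onz(w,(320,248),.006)); d=(B-A)/np.linalg.norm(B-A)
print(np.degrees(np.arctan2(d[1],d[0])),A+.074*d); g=A+.074*d; rel([g[0],g[1],-.0095],86.2)
E
python3 -m jog '[0,0,50,0,0,0, 0,0,100,0,0,0, 0,0,140,0,0,0, 0,0,165,0,0,0, 0,0,175,0,0,0, 0,0,175,0,0,0]'
python3 - <<'E'
from h import *
rel([.4535,-.3495,-.0095],86.2)
E
```

```text
[ 0.38127027 -0.34445205  0.008     ] [ 0.58623581 -0.35838944  0.005     ] 0.20546076047348094 [ 0.48868441 -0.35175392  0.006     ]
-3.890049897148045 [ 0.45509191 -0.34947183  0.0069195 ]
t=37.30 pos [ 0.4537 -0.3489  0.174 ] jaw 86.2 w 0.0384 F [ 0.2  0.6 -0.2]
shift mm [ -1.5  -0.6 183.5] rot deg [ 0.06 -0.01 -0.02]
clock: 38.05
position: [0.4541, -0.3494, -0.0004]
ee_rot: [0.0, 0.033, 0.999, 0.0]
contact_force: [0.6, -1.2, -0.7]
width: 0.0386
t=38.05 pos [ 4.541e-01 -3.494e-01 -4.000e-04] jaw 86.2 w 0.0386 F [ 0.6 -1.2 -0.7]
shift mm [ 0.6 -0.1  9.1] rot deg [0.01 0.02 0.03]
```

```bash
python3 -m jog '[0,0,5,0,0,0, 0,0,9,0,0,0, 0,0,9,0,0,0]'
python3 -m jog '[0,0,0,0,0,0, 0,0,0,0,0,0, 0,0,0,0,0,0, 0,0,0,0,0,0, 0,0,0,0,0,0]' 1 60
python3 -m jog '[0,0,-10,0,0,0, 0,0,-30,0,0,0, 0,0,-80,0,0,0, 0,0,-140,0,0,0, 0,0,-190,0,0,0, 0,0,-190,0,0,0]'
python3 - <<'E'
from h import *
w=snap("wrist","w20")
s=snap("scene","s20");crop(s,340,190,160,120,"pics/s20c.png",5)
rel([.6,.12,.18],7.5)
E
```

```text
clock: 38.42
position: [0.4539, -0.3498, -0.009]
ee_rot: [0.001, 0.033, 0.999, -0.0]
contact_force: [1.1, -0.1, -0.1]
width: 0.0385
clock: 39.05
position: [0.4541, -0.35, -0.0087]
ee_rot: [0.001, 0.033, 0.999, -0.0]
contact_force: [-1.1, 1.4, 6.2]
width: 0.0143
clock: 39.8
position: [0.4559, -0.3517, 0.1858]
ee_rot: [0.004, 0.033, 0.999, -0.004]
contact_force: [0.5, 0.5, -0.4]
width: 0.0146
t=39.90 pos [ 0.4535 -0.3494  0.181 ] jaw 86.2 w 0.0148 F [-0.1  0.7 -1.1]
shift mm [-115.2  478.1    0.9] rot deg [2.000e-02 6.000e-02 7.872e+01]
```

View pics/s20c.png

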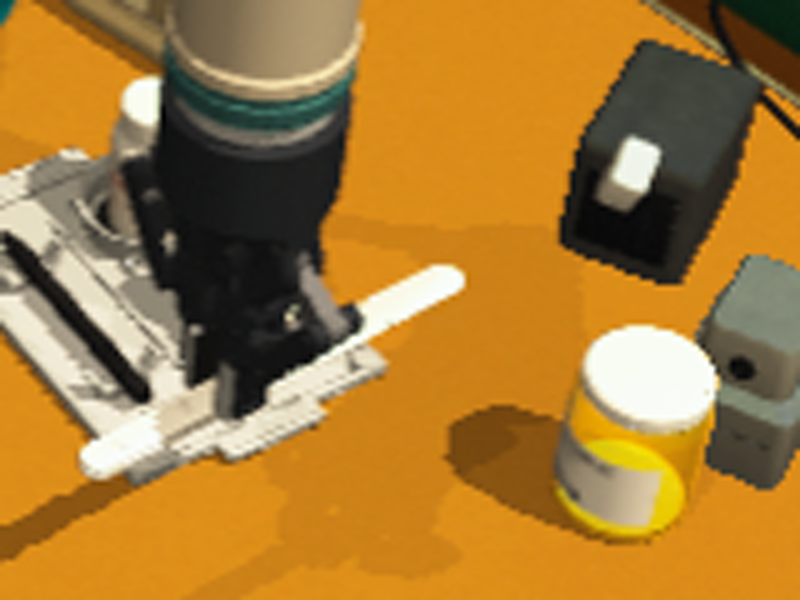

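View pics/w20.png

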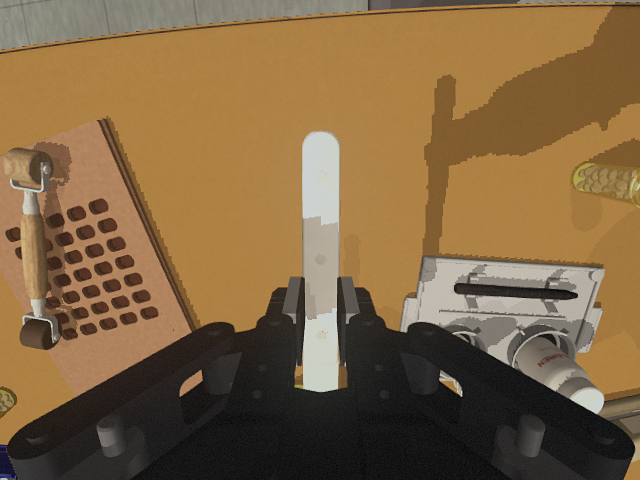

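Held level at its balance point. Carrying it to the tray, turning +79°.

```bash
python3 -m jog '[-6,30,0,0,0,6, -15,75,0,0,0,14, -27,125,0,0,0,23, -40,180,0,0,0,32, -53,235,0,0,0,41, -65,290,0,0,0,50, -77,345,0,0,0,59, -88,395,0,0,0,67, -100,445,0,0,0,73, -106,475,0,0,0,77]'
python3 -m jog '[0,0,0,0,0,0, 0,0,0,0,0,0]'
python3 - <<'E'
from h import *
print(np.degrees(get_state()["qpos"]).round(1))
w=snap("wrist","w21");rel([.5986,.1491,.13],7.5)
E
```

```text
clock: 41.15
position: [0.5898, 0.1197, 0.178]
ee_rot: [-0.001, 0.648, 0.761, -0.001]
contact_force: [-0.5, -0.3, -0.9]
width: 0.0145
clock: 41.4
position: [0.5896, 0.1166, 0.179]
ee_rot: [-0.001, 0.648, 0.762, -0.001]
contact_force: [0.1, -0.8, -0.6]
width: 0.0146
[ 4.6 19.5 86.5 -0.1 74.2 -4.6]
t=41.45 pos [0.5899 0.1162 0.1795] jaw 9.2 w 0.0147 F [ 0.5 -0.3 -0.7]
shift mm [31.1 14.  49.5] rot deg [-0.12  0.05  1.71]
```

View pics/w21.png

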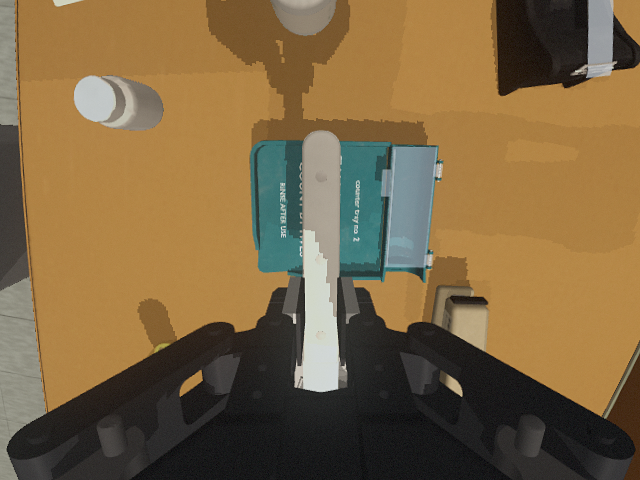

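Good view of the tray, corners about (257,142), (437,147), (260,271) and (425,280). I'll re-fit its frame from this.

Run:
```python
from h import *
w=load("pics/w21.npy");crop(w,240,125,210,165,"pics/w21c.png",3.8)
yt=np.radians(7.5);X=np.array([np.cos(yt),np.sin(yt)]);Y=np.array([-X[1],X[0]]);tc=np.array([.6075,.120])
f=w["frame"][:,:,::-1][125:290,240:450];f=cv2.resize(f,None,fx=3.8,fy=3.8,interpolation=cv2.INTER_CUBIC)
def L(a,b,z,c):
    P=[np.r_[tc+X*q[0]/1e3+Y*q[1]/1e3,z] for q in (a,b)]
    p=(proj(w,P)-[240,125])*3.8+1.5; cv2.line(f,tuple(map(int,p[0])),tuple(map(int,p[1])),c,1)
L((-80,64),(86,64),.032,(0,0,255));L((-29,-64),(86,-64),.032,(0,0,255))
L((38,-64),(38,64),.035,(0,255,255));L((45,-64),(45,64),.035,(255,0,255));L((-80,-60),(-80,60),.018,(255,255,0))
L((-86,-67),(86,-67),.0,(255,255,255));L((-86,67),(86,67),.0,(255,255,255));L((-86,-67),(-86,67),.0,(255,255,255));L((86,-67),(86,67),.0,(255,255,255))
cv2.imwrite("pics/w21o.png",f)
```

```text
(no output)
```

View pics/w21o.png

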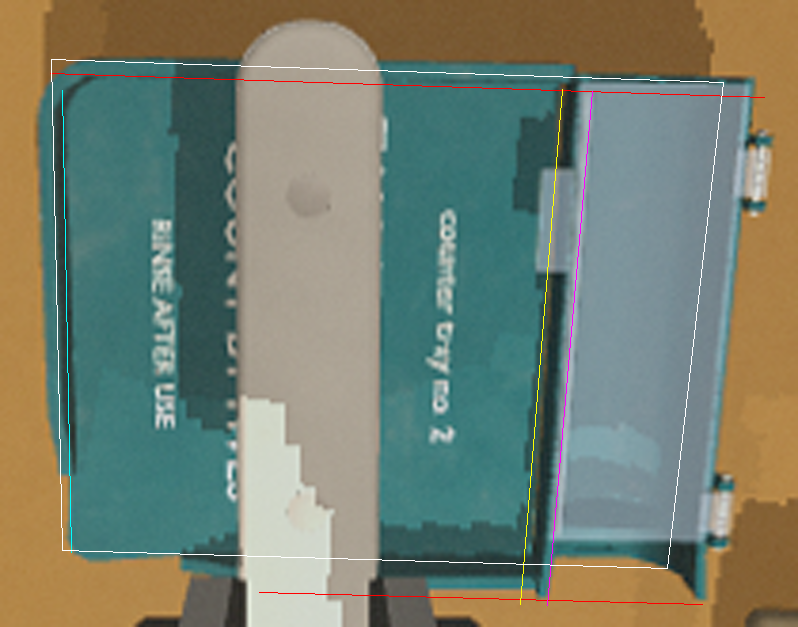

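The overlay agrees to about 2 mm; the tray centre shifts about 2 mm left. Moving over the target and lowering.

```bash
python3 -m jog '[15,7,0,0,0,1, 33,14,20,0,0,1.7, 33,14,50,0,0,1.7, 33,14,50,0,0,1.7, 33,14,50,0,0,1.7]'
python3 - <<'E'
from h import *
rel([.598,.151,.034],7.5)
E
```

```text
clock: 42.08
position: [0.5999, 0.1511, 0.1316]
ee_rot: [0.001, 0.66, 0.752, 0.0]
contact_force: [-1.0, 0.4, -0.7]
width: 0.0148
t=42.08 pos [0.5999 0.1511 0.1316] jaw 7.4 w 0.0148 F [-1.   0.4 -0.7]
shift mm [ 0.2 -2.1 97.6] rot deg [ 0.1   0.03 -0.05]
```

```bash
python3 -m jog '[0,-2,30,0,0,0, 0,-2,60,0,0,0, 0,-2,80,0,0,0, 0,-2,93,0,0,0, 0,-2,98,0,0,0, 0,-2,98,0,0,0]'
python3 -m jog '[0,0,3,0,0,0, 0,0,6,0,0,0, 0,0,8,0,0,0, 0,0,8,0,0,0]'
python3 - <<'E'
from h import *
w=snap("wrist","w22");rel([.598,.151,.0233],7.5)
s=snap("scene","s22");crop(s,240,120,160,120,"pics/s22c.png",5)
E
```

```text
clock: 42.82
position: [0.5981, 0.1517, 0.0334]
ee_rot: [0.001, 0.659, 0.752, 0.001]
contact_force: [0.2, 0.3, -0.9]
width: 0.0147
clock: 43.32
position: [0.5974, 0.1518, 0.0247]
ee_rot: [0.0, 0.659, 0.752, 0.0]
contact_force: [0.6, -0.8, -0.4]
width: 0.0146
t=43.38 pos [0.5975 0.1518 0.0247] jaw 7.5 w 0.0148 F [-0.5  1.1 -1.3]
shift mm [-0.8  0.4  1.4] rot deg [0.04 0.02 0.02]
```

View pics/w22.png

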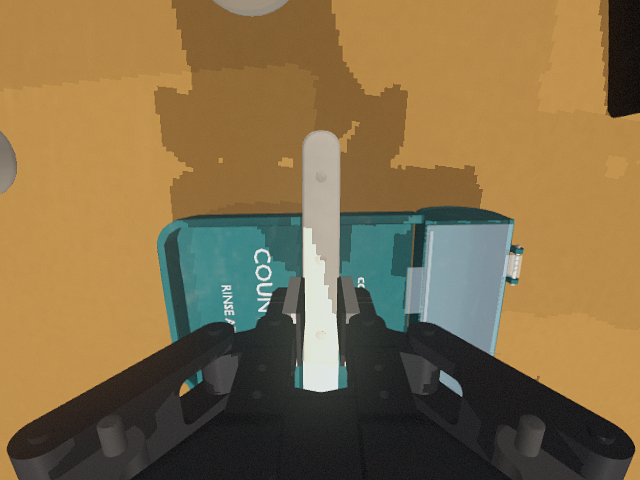

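View pics/s22c.png

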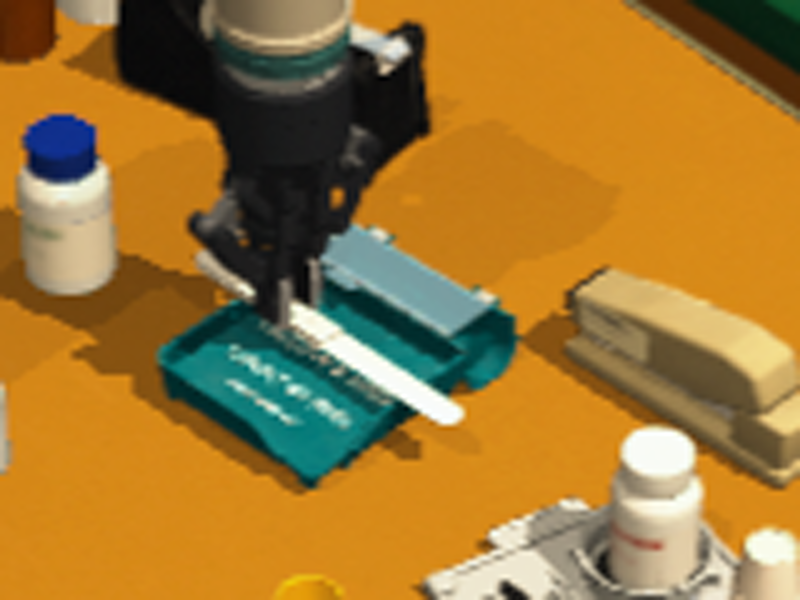

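Spatula is spanning both walls in front of the lid. Lowering to contact.

```bash
python3 -m jog '[0,0,1,0,0,0, 0,0,1,0,0,0, 0,0,1,0,0,0]'
python3 -m jog '[0,0,1,0,0,0, 0,0,1,0,0,0, 0,0,1,0,0,0]'
python3 -m jog '[0,0,1,0,0,0, 0,0,1,0,0,0, 0,0,1,0,0,0]'
```

```text
clock: 43.8
position: [0.5976, 0.1518, 0.0238]
ee_rot: [0.0, 0.659, 0.752, 0.0]
contact_force: [0.0, -0.7, -0.2]
width: 0.0146
clock: 44.18
position: [0.5977, 0.1518, 0.023]
ee_rot: [0.001, 0.659, 0.752, 0.0]
contact_force: [0.4, -0.9, 0.6]
width: 0.0145
clock: 44.55
position: [0.5978, 0.1517, 0.0222]
ee_rot: [0.001, 0.659, 0.752, 0.0]
contact_force: [-0.1, -0.3, 4.8]
width: 0.0146
```

```bash
python3 -m jog '[0,0,0,0,0,0, 0,0,0,0,0,0, 0,0,0,0,0,0, 0,0,0,0,0,0]' 0.6
python3 -m jog '[0,0,-15,0,0,0, 0,0,-40,0,0,0, 0,0,-80,0,0,0, 0,0,-130,0,0,0, 0,0,-160,0,0,0, 0,0,-160,0,0,0]'
python3 - <<'E'
from h import *
w=snap("wrist","w23")
s=snap("scene","s23");crop(s,240,120,160,120,"pics/s23c.png",5)
rel([.437,-.079,.2],90)
E
```

```text
clock: 45.05
position: [0.5974, 0.1518, 0.0216]
ee_rot: [0.0, 0.659, 0.752, 0.0]
contact_force: [-1.0, 0.3, -0.1]
width: 0.0346
clock: 45.8
position: [0.5994, 0.1521, 0.1861]
ee_rot: [0.003, 0.659, 0.752, 0.003]
contact_force: [-0.7, 0.3, -0.0]
width: 0.0344
t=45.90 pos [0.5971 0.1518 0.1821] jaw 7.5 w 0.0340 F [-0.1  0.2 -0.1]
shift mm [-207.9 -188.9  -18. ] rot deg [ 3.000e-02  6.000e-02 -8.248e+01]
```

View pics/s23c.png

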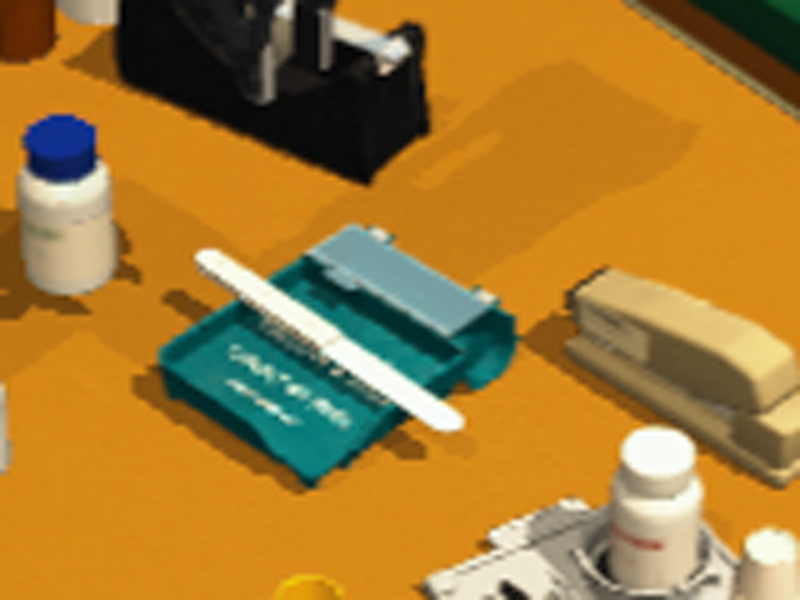

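View pics/w23.png

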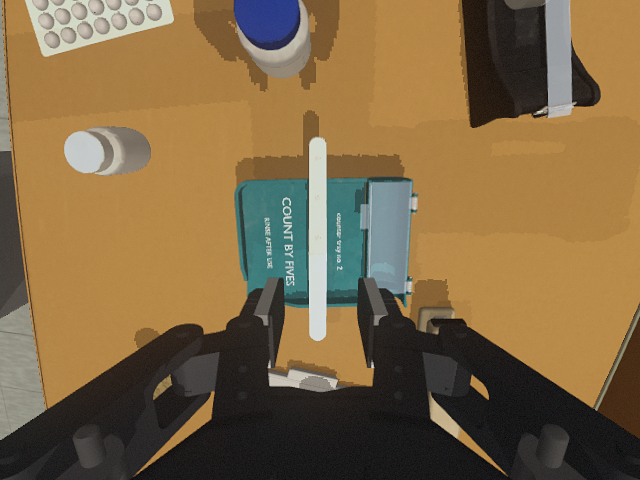

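The spatula rests on both walls. Last the vial: hovering above it with the jaws open and turned to tray y (97.5°).

```bash
python3 -m jog '[-15,-15,0,0,0,-9, -35,-32,0,0,0,-18, -58,-52,0,0,0,-28, -82,-74,0,0,0,-38, -106,-96,0,0,0,-48, -130,-118,0,0,0,-58, -154,-140,0,0,0,-68, -178,-162,0,0,0,-78, -200,-182,0,0,0,-86, -208,-189,0,0,0,-90]' 0
python3 -m jog '[0,0,0,0,0,0, 0,0,0,0,0,0]'
python3 - <<'E'
from h import *
print(np.degrees(get_state()["qpos"]).round(1))
w=snap("wrist","w24");rel([.437,-.079,.038],97.5); print(proj(w,[.437,-.079,.082]),proj(w,[.437,-.079,0]))
crop(w,260,150,120,120,"pics/w24c.png",5)
E
```

```text
clock: 47.15
position: [0.435, -0.0798, 0.1802]
ee_rot: [-0.002, -0.066, 0.998, 0.0]
contact_force: [0.0, -0.2, -0.7]
width: 0.0853
clock: 47.4
position: [0.437, -0.0786, 0.181]
ee_rot: [-0.0, -0.065, 0.998, 0.0]
contact_force: [1.2, 0.3, -0.1]
width: 0.0853
[ -19.2    6.   104.6    0.    69.4 -116.7]
t=47.45 pos [ 0.4372 -0.0786  0.1812] jaw 97.5 w 0.0857 F [0.4 0.4 0.8]
shift mm [  0.3  -0.4 143.2] rot deg [ 0.02 -0.   -0.  ]
[[320.27842087 232.11932755]] [[320.27519414 211.15427655]]
```

View pics/w24.png

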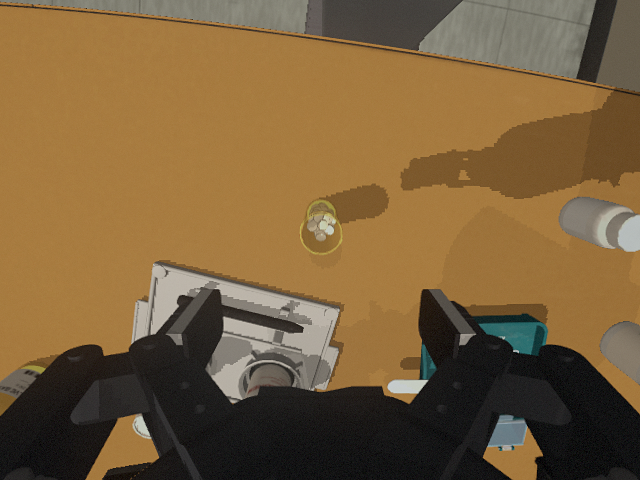

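View pics/w24c.png

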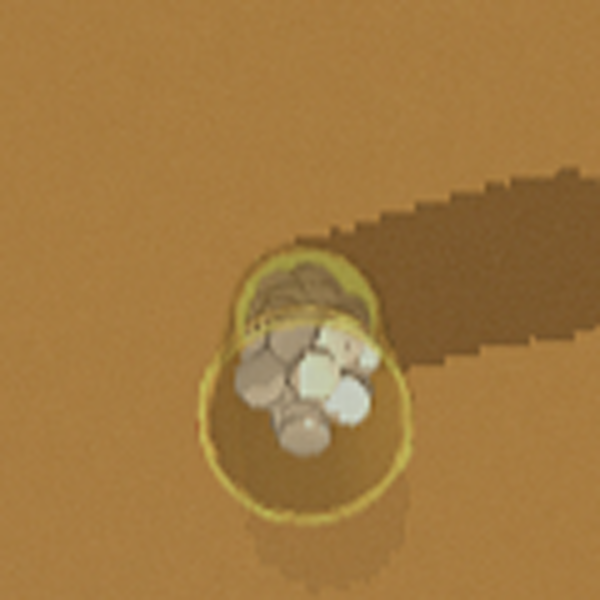

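Vial mouth at (321,233), matching the prediction. Descending, then gripping at moderate force.

```bash
python3 -m jog '[0,0,40,0,0,0, 0,0,80,0,0,0, 0,0,115,0,0,0, 0,0,135,0,0,0, 0,0,142,0,0,0, 0,0,142,0,0,0]' 0 40
python3 -m jog '[0,0,0,0,0,0, 0,0,0,0,0,0, 0,0,0,0,0,0, 0,0,0,0,0,0, 0,0,0,0,0,0, 0,0,0,0,0,0]' 1 35
python3 -m jog '[0,0,-4,0,0,0, 0,0,-12,0,0,0, 0,0,-25,0,0,0, 0,0,-40,0,0,0, 0,0,-40,0,0,0]'
python3 - <<'E'
from h import *
w=snap("wrist","w25");rel([.437,-.079,.16],97.5)
s=snap("scene","s25");crop(s,230,190,160,120,"pics/s25c.png",5)
E
```

```text
clock: 48.2
position: [0.4376, -0.0789, 0.0397]
ee_rot: [0.0, -0.066, 0.998, -0.0]
contact_force: [0.2, -0.7, 0.1]
width: 0.0854
clock: 48.95
position: [0.4379, -0.0792, 0.0404]
ee_rot: [0.001, -0.065, 0.998, -0.0]
contact_force: [-1.1, 1.0, 7.4]
width: 0.0336
clock: 49.58
position: [0.4385, -0.0796, 0.0812]
ee_rot: [0.002, -0.066, 0.998, -0.001]
contact_force: [-0.6, 0.3, -0.7]
width: 0.0335
t=49.62 pos [ 0.4379 -0.0793  0.0805] jaw 97.5 w 0.0335 F [-0.  -0.2 -0.6]
shift mm [  0.6   0.3 -79.5] rot deg [-0.07  0.14  0.02]
```

View pics/s25c.png

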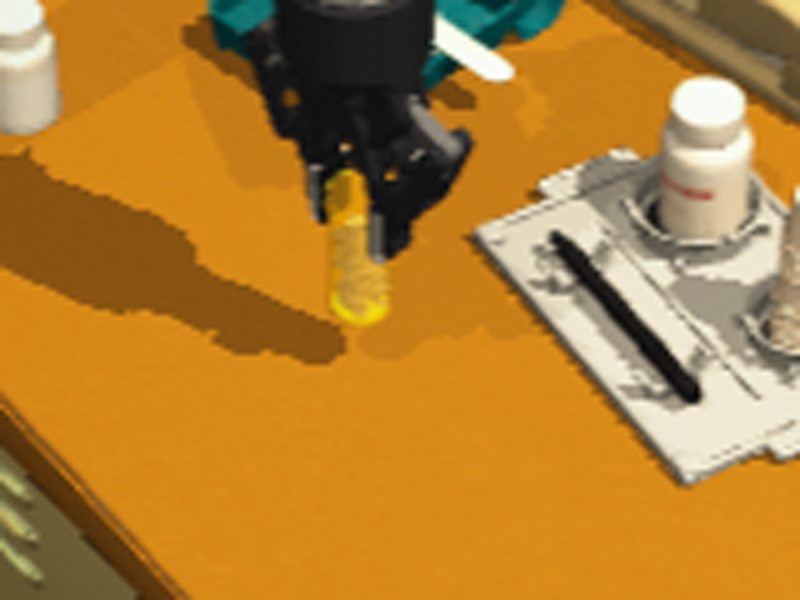

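View pics/w25.png

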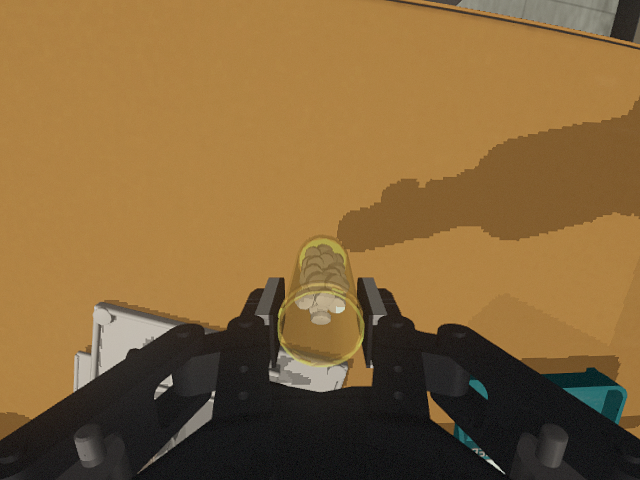

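Vial is held upright. Carrying it gently over the tray front.

```bash
python3 -m jog '[0,0,-20,0,0,0, -5,6,-45,0,0,0, -20,25,-60,0,0,0, -40,50,-60,0,0,0, -62,77,-60,0,0,0, -84,105,-60,0,0,0, -106,132,-60,0,0,0, -124,155,-60,0,0,0, -136,170,-60,0,0,0, -142,177,-60,0,0,0]'
python3 -m jog '[0,0,0,0,0,0, 0,0,0,0,0,0]'
python3 - <<'E'
from h import *
w=snap("wrist","w26");rel([.5557,.1152,.07],97.5)
E
```

```text
clock: 50.92
position: [0.5549, 0.1155, 0.1392]
ee_rot: [-0.0, -0.066, 0.998, -0.0]
contact_force: [-0.3, -0.3, -0.4]
width: 0.0335
clock: 51.18
position: [0.5543, 0.1142, 0.1397]
ee_rot: [0.0, -0.065, 0.998, -0.0]
contact_force: [-0.6, 0.1, -0.0]
width: 0.0333
t=51.23 pos [0.5544 0.1142 0.1398] jaw 97.5 w 0.0336 F [-0.7  0.4 -0.4]
shift mm [-1.4  0.9 69.8] rot deg [-0.04  0.02 -0.03]
```

View pics/w26.png

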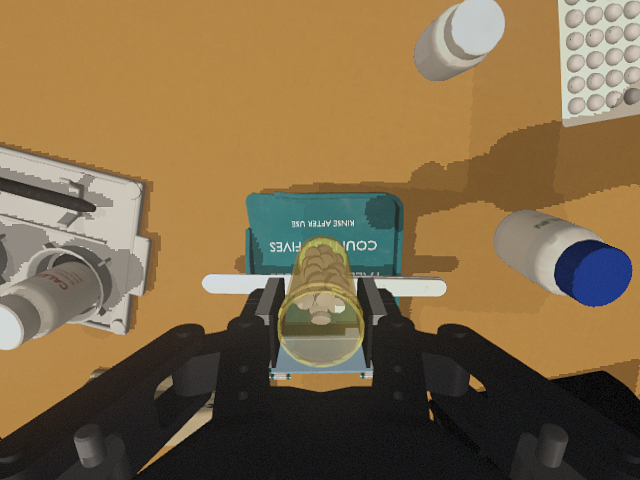

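Run:
```python
from h import *
w=load("pics/w26.npy");a=np.radians(7.5);X=np.array([np.cos(a),np.sin(a)]);Y=np.array([-X[1],X[0]]);tc=np.array([.6073,.122])
for n,q,z in [("spat L front",(420,279),.041),("spat R front",(225,275),.038),("front edge",(320,194),.018),("front edge0",(320,194),.025),("left wall",(401,230),.032),("right",(247,215),.018)]:
    p=onz(w,q,z)[:2]-tc; print(n,(p@X*1e3).round(1),(p@Y*1e3).round(1))
p=get_state()["position"][:2]-tc; print("tcp",p@X,p@Y)
```

```text
spat L front -13.6 81.0
spat R front -15.9 -80.7
front edge -80.3 -1.6
front edge0 -81.4 -1.6
left wall -53.0 64.6
right -62.5 -63.7
tcp -0.05346317490133283 -0.0008769303303101952
```

The tray frame is consistent here: spatula front edge at x ≈ −15, tray front ≈ −80. The vial goes at −52. Lowering.

```bash
python3 -m jog '[-1,0,20,0,0,0, -1,1,40,0,0,0, -1,1,55,0,0,0, -1,1,65,0,0,0, -1,1,70,0,0,0, -1,1,70,0,0,0]'
python3 -m jog '[0,0,4,0,0,0, 0,0,7,0,0,0, 0,0,9,0,0,0, 0,0,9,0,0,0]'
python3 -m jog '[0,0,1,0,0,0, 0,0,2,0,0,0, 0,0,2,0,0,0]'
```

```text
clock: 51.98
position: [0.5559, 0.116, 0.0698]
ee_rot: [0.0, -0.066, 0.998, -0.0]
contact_force: [0.2, -0.1, -0.4]
width: 0.0333
clock: 52.48
position: [0.5557, 0.116, 0.0606]
ee_rot: [0.0, -0.066, 0.998, -0.0]
contact_force: [-0.1, -0.8, -0.9]
width: 0.0333
clock: 52.85
position: [0.5558, 0.116, 0.0587]
ee_rot: [0.0, -0.066, 0.998, -0.0]
contact_force: [-0.2, 0.3, -0.8]
width: 0.0337
```

```bash
python3 -m jog '[0,0,1,0,0,0, 0,0,1,0,0,0, 0,0,1,0,0,0]'
python3 -m jog '[0,0,0.5,0,0,0, 0,0,0.5,0,0,0]'
```

```text
clock: 53.22
position: [0.556, 0.116, 0.058]
ee_rot: [0.001, -0.066, 0.998, -0.0]
contact_force: [-0.2, 0.8, 1.7]
width: 0.0336
clock: 53.48
position: [0.5562, 0.1161, 0.058]
ee_rot: [0.001, -0.066, 0.998, -0.0]
contact_force: [-1.9, 0.7, 5.7]
width: 0.0336
```

Contact on the tray floor. Release and rise.

```bash
python3 -m jog '[0,0,-1,0,0,0, 0,0,-1,0,0,0, 0,0,-1,0,0,0, 0,0,-1,0,0,0, 0,0,-1,0,0,0, 0,0,-1,0,0,0]' 0
python3 -m jog '[0,0,-15,0,0,0, 0,0,-40,0,0,0, 0,0,-80,0,0,0, 0,0,-120,0,0,0, 0,0,-150,0,0,0, 0,0,-150,0,0,0]'
python3 - <<'E'
from h import *
snap("wrist","w27");s=snap("scene","s27");crop(s,230,120,200,150,"pics/s27c.png",4);snap("top","t27")
print(get_state()["contact_force"],get_state()["clock"])
E
```

```text
clock: 54.22
position: [0.5558, 0.116, 0.0582]
ee_rot: [0.0, -0.066, 0.998, -0.0]
contact_force: [-0.5, -0.5, 0.6]
width: 0.0854
clock: 54.98
position: [0.5576, 0.1162, 0.2121]
ee_rot: [0.004, -0.066, 0.998, -0.0]
contact_force: [-0.1, -0.9, 0.0]
width: 0.0854
[-0.09386279  0.35490091  0.20072649] 55.125
```

View pics/s27c.png

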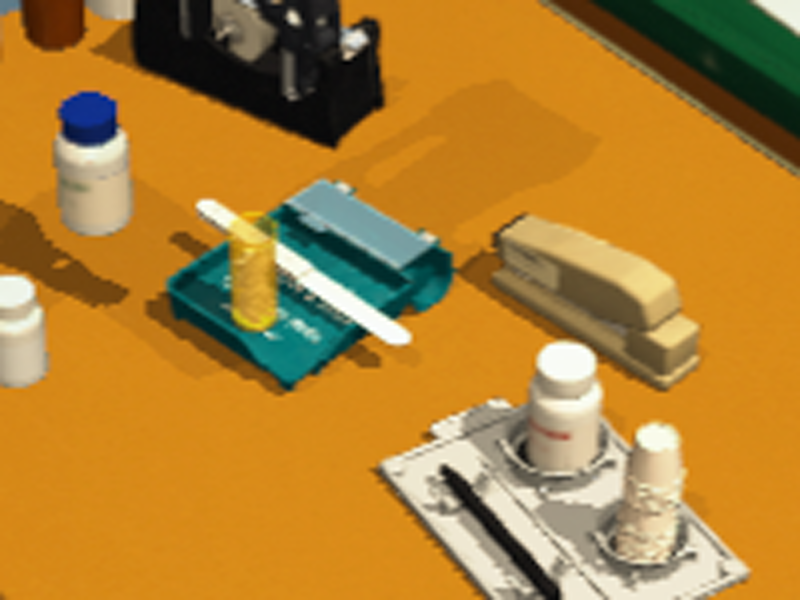

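View pics/w27.png

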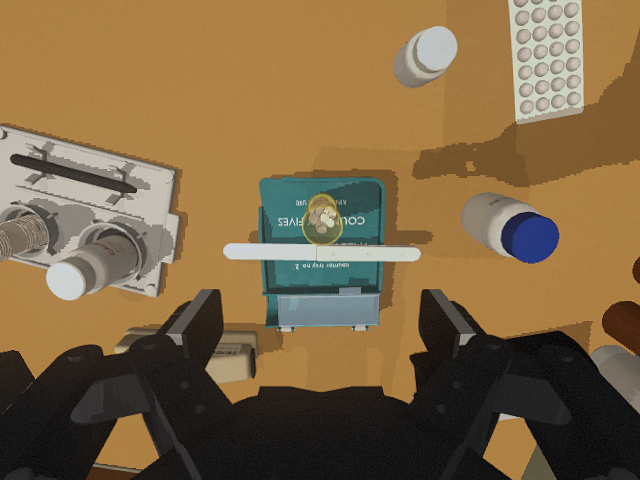

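View pics/t27.png

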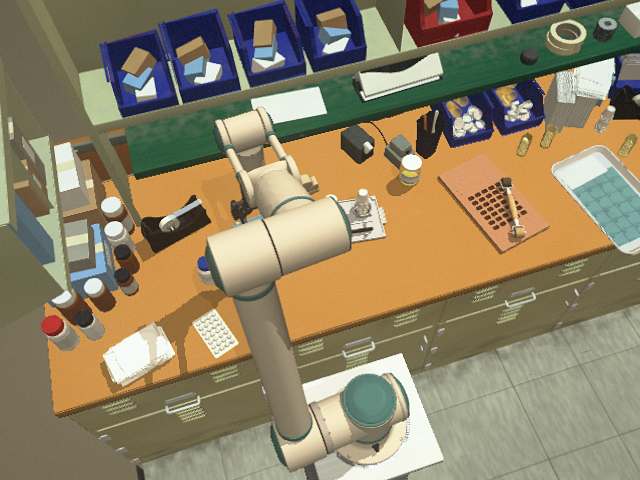

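Everything is in place: the vial is upright on the tray floor (322,220), the spatula lies across both walls (322,253), and bottle, cups and marker are in the caddy. The jar and blister card have not been moved and the robot is clear of everything. I'll let the arm settle and hand in.

```bash
python3 -m jog '[0,0,0,0,0,0, 0,0,0,0,0,0, 0,0,0,0,0,0, 0,0,0,0,0,0]'
python3 -c "
from h import *
print(sign_off())"
```

```text
clock: 55.62
position: [0.5557, 0.1161, 0.2081]
ee_rot: [0.0, -0.066, 0.998, -0.0]
contact_force: [0.2, 0.6, -0.0]
width: 0.0857
the job is handed in; nothing more can be done
None
```

I made up both kits in the order asked and handed the job in at about 56 s of the 128 s allowed. The last scene and wrist pictures show:
- **Caddy:** the tablet bottle stands in the wide cup, the dose cups stand in the narrow cup, and the marker lies in both saddles.
- **Tray:** the spatula lies across both side walls in front of the lid, and the vial stands upright on the floor ahead of it.
- **Left alone:** the amber jar and blister card were not touched. The arm ended clear of everything.

Three things did not go as expected:
- **Fingertips:** a touch on the table showed the closed fingertips about 12.5 mm behind the reported TCP, not 19 mm ahead as stated. Because of this the bottle was gripped by its cap (38 mm), and the first try at the marker closed above it. I corrected for the offset and picked up the marker on the second try.
- **Joint 6 limit:** on the first turn of the marker I went the wrong way and pushed joint 6 to its limit. It read −154.9° against a limit of ±154.7°, and the tool tilted for a moment. The marker stayed held and touched nothing, and I turned back the other way. If that 0.2° counts as passing the range, it is a fault.
- **Forces:** the highest wrist force read at the end of a move was about 21 N, during the table touch. Object placings read 16 N or less.

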